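# Tip loose dust caps from a jug into their box and snap its lid shut

### The job

Pour all eight dust caps out of the white handled jug into the open grey storage box, tipping the jug with its lip low over the box so that none goes astray. Stand the empty jug upright on the bench again, then swing the box's lid over and press its front edge down just until the catch snaps, without leaning hard on it. Leave the petri dish, the canister and the filter cube where they stand.

Things in the scene. Friction and masses are not known exactly. Their poses are not given: they have to be found in the camera images.
- jug_mid (a point): Centre of a white plastic jug, open at the top, 90 mm tall, about 0.13 kg, with 8 loose caps in its lowest 40 mm; they slide easily on its walls (friction about 0.3). Round body, 74 mm wide at the foot, 88 mm at the mouth, wall 3 mm. Axes: z up along the jug's axis, +x from handle to pouring lip, y across the handle.
- jug_handle (a point): Middle of the upright bar of the jug's handle, 50 mm above its foot; in the axes of jug_mid at x -76, z +5 mm (same axes). The bar is 13 mm (x) by 16 mm (y, flat sides) and 58 mm tall; about 30 mm of free space lies between it and the body. An arm joins it to the body at its top and at its bottom, 24 mm above and below this point.
- jug_lip (a point): The pouring lip of the jug: top of the wall opposite the handle; in the axes of jug_mid at x +44, z +45 mm (same axes).
- cap_box: Grey plastic storage box, fixed to the bench, 120 x 130 x 66 mm (x, y, z), empty and open at the top, walls and floor 4 mm; origin in the middle of its underside, z up. Its lid is hinged along the +x side; its front, with a black snap catch in the middle, is at -x.
- cap_lid (a joint): Lid of the box, a 126 x 136 x 4 mm grey plate. 0 = fully shut, grows as it opens; at the start it leans back past upright (1.85 to 2.15, stop at 2.2). A stiff hinge holds it anywhere (1 to 2 N at its edge moves it). Hinge line: parallel to the box's y, at x +63.5, z +66 mm in the box's frame. Shut, its rim is 72 mm above the bench.
- catch (a joint): Sprung black catch, 38 mm wide, at the middle of the box's front. 0 = at rest. The lid's edge meets it at about 0.11 rad of the lid and must be pushed down there firmly (about 10 N at the middle of the front edge); the catch swings out (to about 0.1 rad) and springs back to 0 when the lid is home below it.
- lid_edge (a point): Point on the outer face of the lid, 6 mm from the middle of its front edge, 117.5 mm from the hinge line. Axes are the lid's: with the lid shut they equal those of the box.
- petri_mid (a point): Centre of a closed round petri dish with a clear lid (60 mm wide, 15 mm tall) standing by; to be left where it is.
- canister_mid (a point): Centre of a clear canister with a black screw lid (45 mm wide, 64 mm tall) standing by; to be left where it is.
- cube_mid (a point): Centre of a small black optical filter cube (47 x 38 x 39 mm) standing by; to be left where it is.
- cap1_mid (a point): Centre of one of the 8 black round dust caps, 26 mm wide and 11 mm thick, 12 g; z along its axis. At the start it lies inside the jug.
- cap2_mid (a point): Centre of one of the 8 black round dust caps, 26 mm wide and 11 mm thick, 12 g; z along its axis. At the start it lies inside the jug.
- cap3_mid (a point): Centre of one of the 8 black round dust caps, 26 mm wide and 11 mm thick, 12 g; z along its axis. At the start it lies inside the jug.
- cap4_mid (a point): Centre of one of the 8 black round dust caps, 30 mm wide and 11 mm thick, 12 g; z along its axis. At the start it lies inside the jug.
- cap5_mid (a point): Centre of one of the 8 black round dust caps, 30 mm wide and 11 mm thick, 12 g; z along its axis. At the start it lies inside the jug.
- cap6_mid (a point): Centre of one of the 8 black round dust caps, 30 mm wide and 11 mm thick, 12 g; z along its axis. At the start it lies inside the jug.
- cap7_mid (a point): Centre of one of the 8 black round dust caps, 34 mm wide and 11 mm thick, 12 g; z along its axis. At the start it lies inside the jug.
- cap8_mid (a point): Centre of one of the 8 black round dust caps, 34 mm wide and 11 mm thick, 12 g; z along its axis. At the start it lies inside the jug.

How it is judged:
On the way, in this order (a step that is already met when the one before it is completed fails the run):
1. the jug is held tipped with its lip low over the opening of the box (angle between jug_handle's own z axis and vertical above 1.3 rad and x of jug_lip in the frame of cap_box between -0.062 and 0.062 m and y of jug_lip in the frame of cap_box between -0.067 and 0.067 m and z of jug_lip in the frame of cap_box between 0.02 and 0.17 m), for 0.2 s.
2. the emptied jug stands upright on the bench again (angle between jug_handle's own z axis and vertical below 0.1 rad and height (world z) of jug_handle below 0.058 m), for 0.2 s.
3. the lid is fully shut (value of joint cap_lid below 0.03 rad), for 0.2 s.
At the end, for the whole second after the job is handed in: All eight caps lie inside the box (centres within its walls and below its rim); the lid is fully shut (under 0.03 rad) with the catch snapped back over it (under 0.06 rad); the jug stands upright on the bench (within 0.1 rad, its foot within 8 mm of the bench) (all of step 2 and x of cap1_mid in the frame of cap_box between -0.058 and 0.058 m and y of cap1_mid in the frame of cap_box between -0.063 and 0.063 m and z of cap1_mid in the frame of cap_box between 0 and 0.066 m and x of cap2_mid in the frame of cap_box between -0.058 and 0.058 m and y of cap2_mid in the frame of cap_box between -0.063 and 0.063 m and z of cap2_mid in the frame of cap_box between 0 and 0.066 m and x of cap3_mid in the frame of cap_box between -0.058 and 0.058 m and y of cap3_mid in the frame of cap_box between -0.063 and 0.063 m and z of cap3_mid in the frame of cap_box between 0 and 0.066 m and x of cap4_mid in the frame of cap_box between -0.058 and 0.058 m and y of cap4_mid in the frame of cap_box between -0.063 and 0.063 m and z of cap4_mid in the frame of cap_box between 0 and 0.066 m and x of cap5_mid in the frame of cap_box between -0.058 and 0.058 m and y of cap5_mid in the frame of cap_box between -0.063 and 0.063 m and z of cap5_mid in the frame of cap_box between 0 and 0.066 m and x of cap6_mid in the frame of cap_box between -0.058 and 0.058 m and y of cap6_mid in the frame of cap_box between -0.063 and 0.063 m and z of cap6_mid in the frame of cap_box between 0 and 0.066 m and x of cap7_mid in the frame of cap_box between -0.058 and 0.058 m and y of cap7_mid in the frame of cap_box between -0.063 and 0.063 m and z of cap7_mid in the frame of cap_box between 0 and 0.066 m and x of cap8_mid in the frame of cap_box between -0.058 and 0.058 m and y of cap8_mid in the frame of cap_box between -0.063 and 0.063 m and z of cap8_mid in the frame of cap_box between 0 and 0.066 m and value of joint cap_lid below 0.03 rad and value of joint catch below 0.06 rad and height (world z) of jug_handle above 0.042 m); the robot touches nothing.
It fails at once if the petri dish is shifted by more than 40 mm (distance of petri_mid from where it was at the start of the episode above 0.04 m).
It fails at once if the canister is shifted by more than 40 mm (distance of canister_mid from where it was at the start of the episode above 0.04 m).
It fails at once if the filter cube is shifted by more than 40 mm (distance of cube_mid from where it was at the start of the episode above 0.04 m).
It fails at once if the fingers press on the box or its lid with more than 60 N (contact force between the fingers and cap_box above 60 N).
It also fails if it takes over 72 s, if anything falls off the work surface, if the arm or the gripper's body presses on something with over 40 N, if the wrist force passes 120 N, or if a joint passes its speed limit or range.

### The arm

A 6-joint arm with a two-finger parallel gripper is mounted at the origin on a cart in front of the work surface, level with it; the furniture and walls round the work are solid. World frame = base frame: x ahead of the robot, y to its left, z up, the work surface at z = 0. Lengths are in m, angles in rad, forces in N, time in s.
With the tool pointing down it reaches from about 0.225 to 0.875 m from the base axis. Payload 3.4 kg.
Tool frame: the origin (TCP) lies midway between the tips of the shut fingers; the grasp point (between the pads) lies 19 mm behind it; z points along the fingers, y is the line along which they close (so a half turn about z gives the same grasp; the last joint's range is limited). The gripper opens to 85 mm and grips with 20 to 120 N. Pads are 22 mm wide; open, the fingers measure 114 mm over their backs; the gripper's body (76 mm by 85 mm) begins 54 mm behind the grasp point. The pads swing forward as they close: fully open they stand 13 mm farther back than shut.
Start: joints at [-1.299, 0.276, 1.505, -0, 1.361, -0.121], TCP at [0.22, -0.531, 0.231] pointing down, gripper open.
Joint ranges: [-2.89, 2.89], [-0.75, 2.08], [0.22, 2.7], [-1.18, 4.32], [0.11, 2.71], [-2.7, 2.7]. Speed limits (rad/s): [2.57, 2.57, 3.14, 3.14, 3.14, 3.14].

### API

Orientations are given as a unit quaternion [w, x, y, z].
In Python, from rig import * gives the robot as it stands.
- The arm moves only by the tool apply_moves, never from a script. Its argument "steps" is one flat list of numbers, 4 for each row, row after row: the shift along the world's x, y, z in cm, then the turn about the world's z in degrees. A call has 1 to 8 rows; each row is the pose to reach, as a shift and turn from the pose commanded when the call began; what a row does not reach only later rows make up. A row lasts 1/12 s, in which the tool goes at most 41.7 mm and 7.16 degrees, less where a joint would pass 70% of its speed; a pose out of reach is approached as far as the arm can. A call with a gripper value outside its range is refused whole. "jaw" is the closure in counts, from 0 (fully open) to 255 (shut), set as the call begins (left out, the last holds). The fingers move at their own pace and stop on an object; "newtons" is the grip in N (left out, the last holds). Time passes only in rows, so rows that repeat a pose let the fingers close. It gives the time, the measured TCP pose, the force, the opening and the grip force at its end, in the units of the state.
- get_state(): the state, without advancing time (a new reading comes with each control period).
- get_image(name): name is "scene" or "side" or "wrist"; returns the picture (400x640x3 uint8, red, green, blue); there is no depth.
- calibration(name): a dict with "fx", "fy", "cx", "cy" (pixels), "xyz" and "rotation" of the camera in the world. Camera axes: x right, y up, looking along -z (the intrinsics and any distortion apply to the point x, -y, -z); pixel columns grow to the right and rows downward; lengths in m; the calibration is good to about 2 mm. A picture is of the moment at which its call begins: read the wrist's pose just before it. calibration takes no time and is no camera call; for the wrist camera it gives the pose at the moment of the call.
- sign_off(): hands the job in; it is judged then, once.
The state is a dict: "clock": time; "qpos": joint angles; "qd": joint speeds; "effort": joint torques, N m; "position": TCP position; "ee_rot": TCP orientation; "contact_force": force on the tool from outside, world axes, zero at the start; "moment": the same for the moment, N m; "width": finger opening in m; "gripper_force": force on a finger pad.
Only numpy, scipy, OpenCV 4.12 (cv2) and the standard library are available. Lean on these libraries where they do the work, as an engineer would, in place of code of your own. Each camera call takes 0.05 s, during which the arm holds its last target. There are 200 camera calls.

## Working session

There is one attempt and no reset: what is moved stays moved. The work goes in short steps, Python scripts to look and compute and a tool call to move; the robot and the scene stay as the last step left them, time stands still between calls to the robot, and variables do not carry over. Pictures are saved under pics/ and viewed, at most 10 in all, crops included, and the job is handed in when it is done.

Besides the shell and the picture viewer there is one more tool, called after "Call:" as name(argument=value, ...) on one line, values as JSON. apply_moves: Moves the arm, as the interface text tells. Its arguments: {"type":"object","properties":{"steps":{"type":"array","items":{"type":"number"}},"jaw":{"type":"number"},"newtons":{"type":"number"}},"required":["steps"]}

```bash
ls; mkdir -p pics
cat > h.py <<'E'
from rig import *
import numpy as np, cv2
def shot(n,f):
    im=get_image(n); cv2.imwrite('pics/'+f,cv2.cvtColor(im,cv2.COLOR_RGB2BGR)); return im
def ray(c,u,v):
    d=np.array([(u-c['cx'])/c['fx'],-(v-c['cy'])/c['fy'],-1.]); 
    return np.array(c['xyz']),np.array(c['rotation'])@d
def onz(c,u,v,z):
    o,d=ray(c,u,v); return o+d*(z-o[2])/d[2]
def proj(c,p):
    q=np.array(c['rotation']).T@(np.array(p)-np.array(c['xyz'])); return c['cx']-c['fx']*q[0]/q[2], c['cy']+c['fy']*q[1]/q[2]
E
python3 - <<'E'
from h import *
for n in ['scene','side','wrist']: shot(n,n+'0.png'); print(n,calibration(n))
a=cv2.imread('pics/scene0.png');print(get_state())
E
```

```text
pics
scene {'fx': 399.76427753421365, 'fy': 399.76427753421365, 'cx': 317.9074892634596, 'cy': 194.48507940332377, 'xyz': array([-0.06763558,  0.45098094,  0.70773438]), 'rotation': array([-0.46682193, -0.18666408,  0.33216978,  0.79805829])}
side {'fx': 373.4625710561021, 'fy': 373.4625710561021, 'cx': 317.08253342007384, 'cy': 203.1757423889142, 'xyz': array([0.43612202, 0.89311117, 0.7300261 ]), 'rotation': array([-0.01391539, -0.0168459 ,  0.41692415,  0.90867862])}
wrist {'fx': 331.7186809086844, 'fy': 331.7186809086844, 'cx': 316.517656988912, 'cy': 197.93835608196494, 'xyz': array([ 0.29122943, -0.50205886,  0.37391642]), 'rotation': array([ 0.82198049, -0.12595712,  0.08464254, -0.54892487])}
{'clock': 0.15, 'qpos': array([-1.29899140e+00,  2.76477675e-01,  1.50579560e+00,  1.71340682e-05,
        1.36072470e+00, -1.20993161e-01]), 'qd': array([-0.00087563, -0.00204854, -0.00389134, -0.00017255,  0.00069027,
        0.00128481]), 'effort': array([ 1.78213821e-03, -4.17146945e+01, -2.46034884e+01,  1.09384594e-04,
        7.64475059e-03, -1.48133546e-05]), 'position': array([ 0.21999814, -0.53084202,  0.23064112]), 'ee_rot': array([-7.01294571e-04,  9.80775730e-01,  1.95137065e-01, -4.45808801e-05]), 'contact_force': array([-0.52508759, -0.86041282, -0.14632341]), 'moment': array([-0.00902224, -0.00731409,  0.00175652]), 'gripper_force': 0.0, 'width': 0.08547177774404094}
```

Rotation is a quaternion. Viewing.

```bash
sed -i "s/^def ray/from scipy.spatial.transform import Rotation as Ro\ndef R(c):\n    w,x,y,z=c['rotation']; return Ro.from_quat([x,y,z,w]).as_matrix()\ndef ray/; s/np.array(c\['rotation'\])/R(c)/g" h.py; cat h.py | tail -12
```

```text
def shot(n,f):
    im=get_image(n); cv2.imwrite('pics/'+f,cv2.cvtColor(im,cv2.COLOR_RGB2BGR)); return im
from scipy.spatial.transform import Rotation as Ro
def R(c):
    w,x,y,z=c['rotation']; return Ro.from_quat([x,y,z,w]).as_matrix()
def ray(c,u,v):
    d=np.array([(u-c['cx'])/c['fx'],-(v-c['cy'])/c['fy'],-1.]); 
    return np.array(c['xyz']),R(c)@d
def onz(c,u,v,z):
    o,d=ray(c,u,v); return o+d*(z-o[2])/d[2]
def proj(c,p):
    q=R(c).T@(np.array(p)-np.array(c['xyz'])); return c['cx']-c['fx']*q[0]/q[2], c['cy']+c['fy']*q[1]/q[2]
```

View pics/scene0.png

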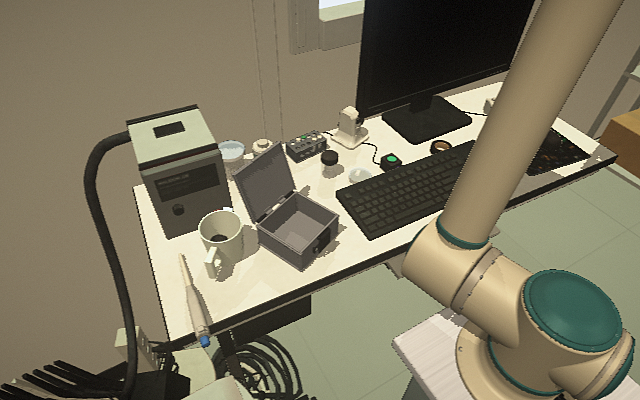

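View pics/side0.png

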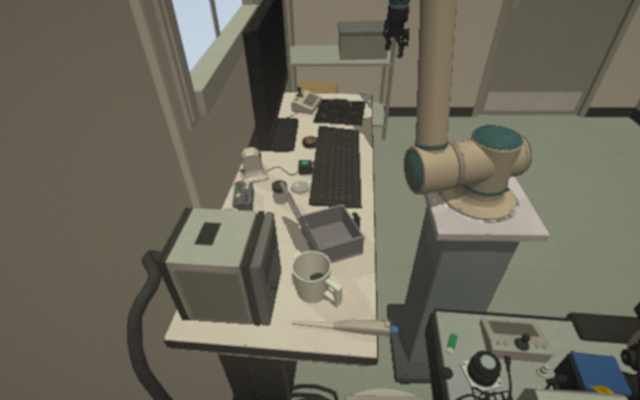

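Run:
```python
import cv2
a=cv2.imread('pics/scene0.png')[135:285,170:370]; a=cv2.resize(a,None,fx=4,fy=4,interpolation=cv2.INTER_CUBIC); cv2.imwrite('pics/s0c.png',a)
b=cv2.imread('pics/side0.png')[170:310,230:400]; b=cv2.resize(b,None,fx=4,fy=4,interpolation=cv2.INTER_CUBIC); cv2.imwrite('pics/d0c.png',b)
```

```text
(no output)
```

View pics/s0c.png

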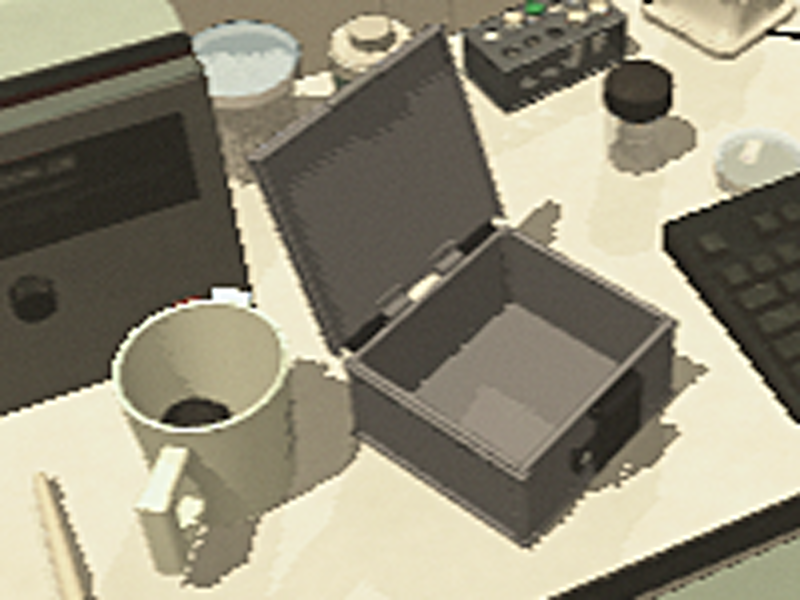

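View pics/d0c.png

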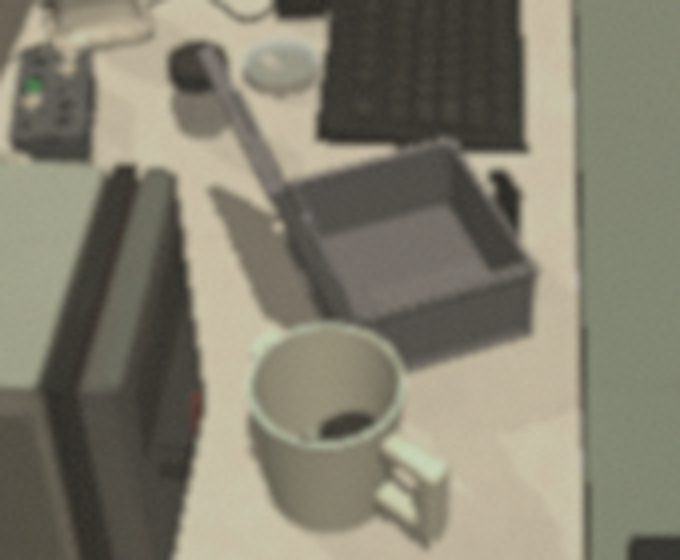

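Run:
```python
from h import *
s=calibration('scene'); d=calibration('side')
for n,p,z in [('BL',(348,362),.066),('FL',(525,475),.066),('FR',(672,322),.066),('BR',(503,230),.066),('jug',(201,363),.09),('jugL',(115,363),.09),('jugR',(288,365),.09),('hand',(172,466),.079),('can',(638,90),.064),('petri',(758,155),.015)]:
    print(n,onz(s,p[0]/4+170,p[1]/4+135,z).round(4))
for n,p,z in [('FL',(535,268),.066),('FR',(450,142),.066),('BR',(283,190),.066),('BL',(340,320),.066),('jug',(327,384),.09),('hand',(425,470),.079)]:
    print('side',n,onz(d,p[0]/4+230,p[1]/4+170,z).round(4))
```

```text
BL [0.4644 0.2861 0.066 ]
FL [0.3551 0.2392 0.066 ]
FR [0.4059 0.1228 0.066 ]
BR [0.5121 0.17   0.066 ]
jug [0.4797 0.3571 0.09  ]
jugL [0.5007 0.3947 0.09  ]
jugR [0.4573 0.3194 0.09  ]
hand [0.4343 0.39   0.079 ]
can [0.5832 0.0383 0.064 ]
petri [ 0.5395 -0.0276  0.015 ]
side FL [0.3593 0.2472 0.066 ]
side FR [0.41   0.1301 0.066 ]
side BR [0.5196 0.1798 0.066 ]
side BL [0.4774 0.2926 0.066 ]
side jug [0.481  0.3616 0.09  ]
side hand [0.427  0.4095 0.079 ]
```

Call:
apply_moves(steps=[0.9, 4, 0, 5, 1.8, 8, 0, 10, 2.7, 12, 0, 15, 3.6, 16, 0, 20, 4.5, 20, 0, 25, 5.4, 24, 0, 30, 6.2, 27.5, 0, 35, 7, 31, 0, 40], jaw=0)

```text
clock: 0.82
position: [0.2898, -0.2191, 0.2312]
ee_rot: [-0.0, 0.854, 0.52, 0.0]
contact_force: [0.6, 0.6, 0.1]
width: 0.0854
gripper_force: 0.0
```

Call:
apply_moves(steps=[0.9, 4, 0, 5, 1.8, 8, 0, 10, 2.7, 12, 0, 15, 3.6, 16, 0, 20, 4.5, 20, 0, 25, 5.4, 24, 0, 30, 6.2, 27.5, 0, 35, 7, 31, 0, 40])

```text
clock: 1.48
position: [0.3597, 0.0909, 0.2314]
ee_rot: [0.0, 0.624, 0.782, 0.0]
contact_force: [0.3, 0.0, 0.1]
width: 0.0851
gripper_force: 0.0
```

Call:
apply_moves(steps=[0.9, 4, 0, 5, 1.8, 8, 0, 10, 2.7, 12, 0, 15, 3.6, 16, 0, 20, 4.5, 20, 0, 25, 5.4, 24, 0, 30, 6.2, 27.5, 0, 35, 6.8, 31, 0, 38])

```text
clock: 2.15
position: [0.4281, 0.4009, 0.2308]
ee_rot: [-0.0, 0.336, 0.942, -0.0]
contact_force: [1.2, 0.0, -0.2]
width: 0.0853
gripper_force: 0.0
```

Run:
```python
from h import *
s=get_state(); print(s['clock'],s['position'],s['ee_rot'],s['qpos'])
shot('wrist','w1.png'); print(calibration('wrist'))
```

```text
2.15 [0.42811995 0.40089968 0.23075563] [-8.11127069e-06  3.35686807e-01  9.41973617e-01 -2.69733384e-04] [ 6.34153675e-01  2.93832480e-01  1.48046085e+00 -2.94679153e-04
  1.36775538e+00 -2.51914638e-01]
{'fx': 331.7186809086844, 'fy': 331.7186809086844, 'cx': 316.517656988912, 'cy': 197.93835608196494, 'xyz': array([0.37027167, 0.45465371, 0.37380614]), 'rotation': array([ 0.89281683, -0.1341209 , -0.06742461,  0.42466883])}
```

View pics/w1.png

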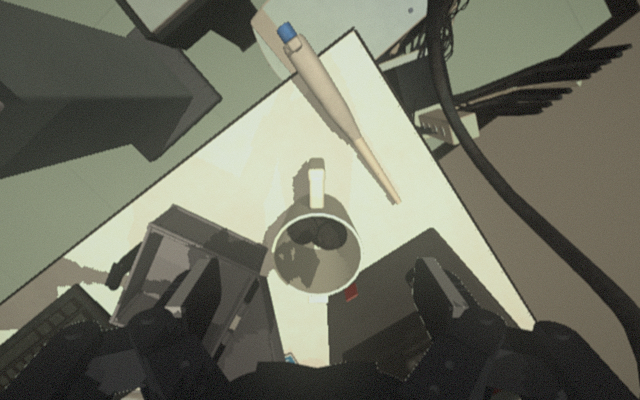

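Run:
```python
from h import *
w=calibration('wrist')
im=cv2.imread('pics/w1.png')
g=im[150:225,290:345].max(2)
print(g[::4,10:46:3])
for n,p,z in [('barouter',(316.5,159),.079),('barend_lo',(316.5,159),.021),('arm in',(317,207),.079),('rimL',(274,252),.09),('rimR',(361,252),.09),('rimT',(317,209),.09),('rimB',(317,294),.09),('BLbox',(265,250),.066),('FLbox',(173,206),.066)]:
    print(n,onz(w,*p,z).round(4))
```

```text
[[223 222 223 224 224 223 222 224 221 222 224 221]
 [224 223 223 222 224 226 223 223 223 225 224 224]
 [222 223 226 216 160 160 155 165 225 225 223 224]
 [224 223 147 134 146 146 147 149 190 224 222 223]
 [226 133 138 138 146 147 147 146 168 222 224 221]
 [142 143 134 214 229 228 227 225 188 225 222 224]
 [140 138 137 220 227 227 228 229 204 225 224 221]
 [140 134 140 214 227 228 228 229 209 223 223 224]
 [139 143 139 169 228 229 227 227 207 223 222 224]
 [135 131 143 164 228 228 230 228 208 224 223 225]
 [140 142 140 159 227 228 229 226 205 222 224 224]
 [140 139 130 146 226 227 227 228 159 179 222 223]
 [126 122 116 138 228 226 226 226 149 138 134 141]
 [118 117 116 139 226 226 226 225 150 132 138 138]
 [130 134 125 131 225 225 228 229 144 135 136 140]
 [132 132 132 127 131 129 133 131 133 136 138 140]
 [128 145 185 224 228 227 230 227 228 202 163 143]
 [208 158 105  85  67  75  70  72  70  93 115 187]
 [ 86  84  81  75  78  77  87  84  72  64  70  66]]
barouter [0.4142 0.4215 0.079 ]
barend_lo [0.4228 0.4149 0.021 ]
arm in [0.4498 0.3931 0.079 ]
rimL [0.456  0.3358 0.09  ]
rimR [0.508  0.3994 0.09  ]
rimT [0.4483 0.3942 0.09  ]
rimB [0.5171 0.3384 0.09  ]
BLbox [0.4558 0.3201 0.066 ]
FLbox [0.3637 0.2821 0.066 ]
```

Call:
apply_moves(steps=[-0.3, 1.2, 0, 0, -0.3, 1.2, -4, 0, -0.3, 1.2, -8, 0, -0.3, 1.2, -12, 0, -0.3, 1.2, -15, 0, -0.3, 1.2, -17.5, 0, -0.3, 1.2, -19.6, 0, -0.3, 1.2, -19.6, 0])

```text
clock: 2.87
position: [0.4217, 0.4077, 0.031]
ee_rot: [-0.003, 0.338, 0.941, -0.004]
contact_force: [-1.0, -0.2, -0.5]
width: 0.0856
gripper_force: 0.0
```

Call:
apply_moves(steps=[0, 0, 0, 0, 0, 0, 0, 0, 0, 0, 0, 0, 0, 0, 0, 0, 0, 0, 0, 0, 0, 0, 0, 0, 0, 0, 0, 0, 0, 0, 0, 0], jaw=255, newtons=100)

```text
clock: 3.53
position: [0.4256, 0.4109, 0.0365]
ee_rot: [0.001, 0.338, 0.941, 0.001]
contact_force: [-1.4, -0.3, 6.5]
width: 0.015
gripper_force: 97.5
```

Call:
apply_moves(steps=[0, 0, 1.5, 0, 0, 0, 3.5, 0, 0, 0, 5.5, 0, 0, 0, 7.5, 0, 0, 0, 9, 0, 0, 0, 10, 0, 0, 0, 10, 0])

```text
clock: 4.12
position: [0.426, 0.4116, 0.1374]
ee_rot: [0.001, 0.338, 0.941, 0.002]
contact_force: [0.4, 0.3, -1.5]
width: 0.0148
gripper_force: 97.8
```

Call:
apply_moves(steps=[-0.8, -0.4, 0, -4, -1.6, -0.8, 0, -8, -2.4, -1.2, 0, -12, -3.2, -1.6, 0, -16, -4, -2, 0, -20, -4.8, -2.4, 0, -24, -5.7, -2.8, 0, -27.5, -5.7, -2.8, 0, -27.5])

```text
clock: 4.78
position: [0.3652, 0.3811, 0.1338]
ee_rot: [-0.001, 0.552, 0.834, -0.002]
contact_force: [0.0, -0.0, -2.4]
width: 0.0149
gripper_force: 97.8
```

Run:
```python
from h import *
s=get_state(); print(s['clock'],s['position'],s['ee_rot'],s['contact_force'],s['moment'])
a=shot('side','d2.png'); b=shot('scene','s2.png')
c=lambda i,y,x:cv2.resize(i[y:y+150,x:x+200],None,fx=2.9,fy=2.9)[:,:,::-1]
cv2.imwrite('pics/c2.png',np.vstack([c(a,150,220),c(b,130,170)])[:, :][::1] if 0 else cv2.resize(np.hstack([c(a,150,220),c(b,130,170)]),(800,300)))
```

```text
4.7833 [0.36520175 0.38111248 0.13378932] [-0.00103747  0.55221106  0.83370015 -0.00243708] [ 0.03210358 -0.00705451 -2.41042083] [ 0.10605691  0.05031569 -0.01280542]
```

View pics/c2.png

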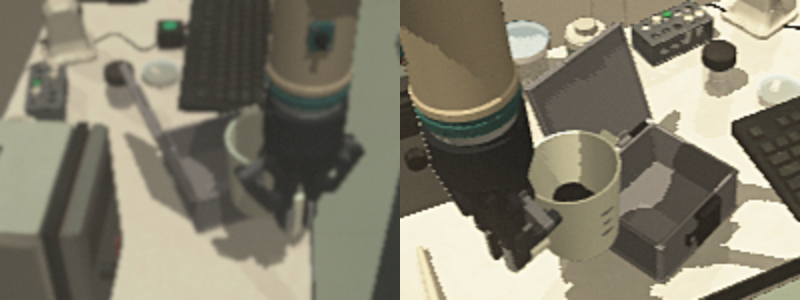

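Call:
apply_moves(steps=[0, 0, -1, 0, 0, 0, -2, 0, 0, 0, -3, 0, 0, 0, -4.2, 0, 0, 0, -4.2, 0, 0, 0, -4.2, 0], newtons=35)

```text
clock: 5.38
position: [0.3675, 0.3822, 0.0918]
ee_rot: [-0.0, 0.552, 0.834, -0.001]
contact_force: [-0.7, -0.1, -1.9]
width: 0.0147
gripper_force: 97.7
```

Call:
apply_moves(steps=[0.2, -0.6, 0, 0, 0.45, -1.1, 0.6, 0, 0.7, -1.7, 1.6, 0, 0.95, -2.2, 2.7, 0, 1.2, -2.8, 3.3, 0, 1.4, -3.3, 3.9, 0, 1.6, -3.8, 4.5, 0, 1.8, -4.3, 5, 0])

```text
clock: 6.05
position: [0.3865, 0.339, 0.1443]
ee_rot: [0.0, 0.552, 0.834, 0.0]
contact_force: [-0.3, 0.9, -2.0]
width: 0.0148
gripper_force: 97.6
```

Run:
```python
from h import *
s=get_state(); print(s['clock'],s['position'],s['contact_force'],s['moment'])
a=shot('side','d3.png'); b=shot('scene','s3.png')
c=lambda i,y,x:cv2.resize(i[y:y+150,x:x+200],(400,300))[:,:,::-1]
cv2.imwrite('pics/c3.png',np.hstack([c(a,150,220),c(b,130,170)]))
```

```text
6.05 [0.38645925 0.3390458  0.14430865] [-0.26946686  0.94767212 -2.04947249] [ 0.16821959  0.05607221 -0.02745501]
```

View pics/c3.png

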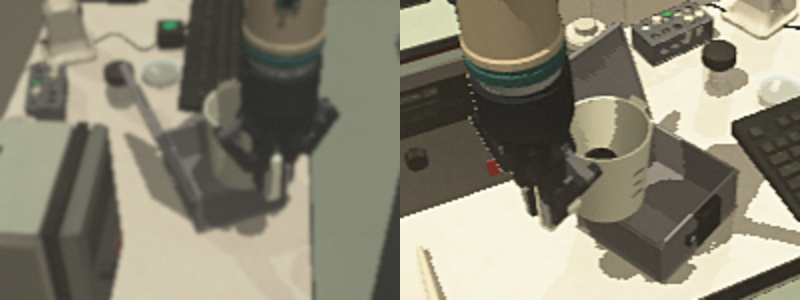

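Call:
apply_moves(steps=[-0.7, 1.6, 0, 0, -1.3, 3, -0.6, 0, -1.9, 4.4, -2.5, 0, -1.9, 4.4, -4.5, 0, -1.9, 4.4, -6.7, 0, -1.9, 4.4, -6.7, 0], jaw=255, newtons=40)

```text
clock: 6.65
position: [0.364, 0.3819, 0.0723]
ee_rot: [-0.001, 0.552, 0.834, -0.004]
contact_force: [-0.3, -0.2, -3.1]
width: 0.0142
gripper_force: 97.5
```

Run:
```python
from h import *
s=get_state(); print(s['clock'],s['position'],s['contact_force'],s['moment'],s['gripper_force'])
```

```text
6.65 [0.36402648 0.38186719 0.07229455] [-0.27656633 -0.2159291  -3.05636   ] [ 0.1086435   0.10394846 -0.00017822] 97.53806948661804
```

Call:
apply_moves(steps=[0, 0, 0, 0, 0, 0, 0, 0], jaw=245, newtons=40)

```text
clock: 6.82
position: [0.3676, 0.3842, 0.077]
ee_rot: [0.0, 0.552, 0.834, 0.0]
contact_force: [-0.1, 0.4, -2.6]
width: 0.0145
gripper_force: 97.6
```

Call:
apply_moves(steps=[0, 0, -1, 0, 0, 0, -2.2, 0, 0, 0, -3.2, 0, 0, 0, -4, 0, 0, 0, -4.1, 0, 0, 0, -4.1, 0])

```text
clock: 7.32
position: [0.3678, 0.3846, 0.0358]
ee_rot: [0.0, 0.552, 0.834, 0.001]
contact_force: [-0.2, 0.5, 0.3]
width: 0.0152
gripper_force: 98.0
```

Call:
apply_moves(steps=[0, 0, 0, 0, 0, 0, 0, 0, 0, 0, 0, 0], jaw=160)

```text
clock: 7.57
position: [0.3672, 0.3836, 0.0354]
ee_rot: [0.0, 0.552, 0.834, 0.0]
contact_force: [-0.3, -0.0, 0.4]
width: 0.0318
gripper_force: 0.0
```

Call:
apply_moves(steps=[0, 0, 0, 0, 0, 0, 0, 0, 0, 0, 0, 0, 0, 0, 0, 0], jaw=255, newtons=35)

```text
clock: 7.9
position: [0.3672, 0.3837, 0.0354]
ee_rot: [0.0, 0.552, 0.834, 0.0]
contact_force: [-0.6, -1.0, 1.0]
width: 0.0153
gripper_force: 36.7
```

Call:
apply_moves(steps=[0, 0, 1, 0, 0, 0, 2.2, 0, 0, 0, 3.2, 0, 0, 0, 4, 0, 0, 0, 4, 0])

```text
clock: 8.32
position: [0.3681, 0.3847, 0.0774]
ee_rot: [0.001, 0.552, 0.834, 0.002]
contact_force: [1.3, 0.9, -1.8]
width: 0.0158
gripper_force: 36.3
```

Call:
apply_moves(steps=[0.3, -0.8, 0, 0, 0.5, -1.3, 0.4, 0, 0.8, -1.8, 1, 0, 0.9, -2.2, 1.7, 0, 1, -2.5, 2.4, 0, 1.1, -2.7, 2.9, 0, 1.1, -2.7, 2.9, 0])

```text
clock: 8.9
position: [0.3783, 0.3572, 0.1053]
ee_rot: [-0.001, 0.553, 0.834, 0.001]
contact_force: [-2.6, 4.8, 1.6]
width: 0.0157
gripper_force: 37.3
```

Run:
```python
from h import *
s=get_state(); print(s['clock'],s['position'],s['contact_force'],s['moment'])
b=shot('scene','s4.png'); cv2.imwrite('pics/c4.png',cv2.resize(b[130:280,170:370],(800,600),interpolation=cv2.INTER_CUBIC)[:,:,::-1])
```

```text
8.9 [0.37828793 0.35724244 0.10528983] [-2.58281002  4.79054088  1.55199824] [ 0.75750229  0.47618955 -0.03770354]
```

View pics/c4.png

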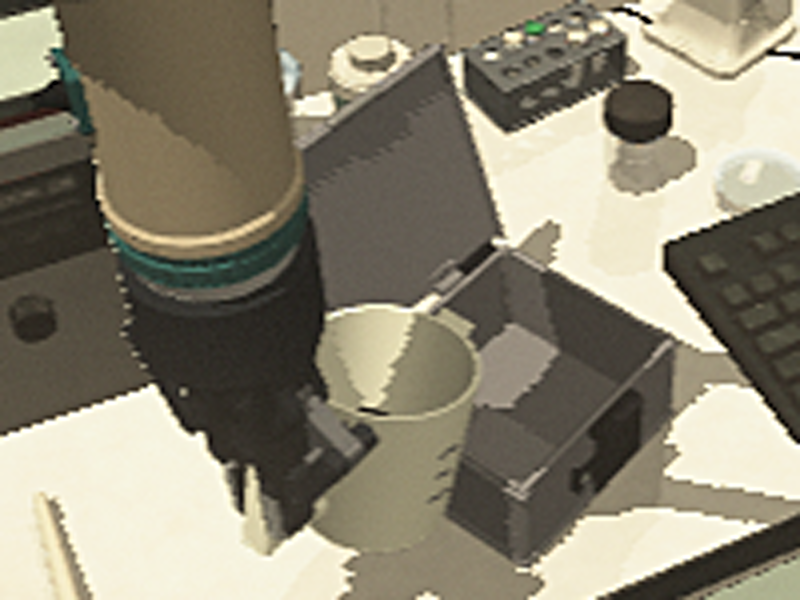

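Call:
apply_moves(steps=[0.2, -0.5, 0.7, 0, 0.35, -0.8, 1.3, 0, 0.5, -1.2, 1.9, 0, 0.65, -1.6, 2.5, 0, 0.9, -2.1, 3, 0, 1.1, -2.7, 3.5, 0, 1.4, -3.2, 4, 0, 1.6, -3.8, 4.4, 0])

```text
clock: 9.62
position: [0.3945, 0.3182, 0.1489]
ee_rot: [0.0, 0.552, 0.834, 0.0]
contact_force: [-0.5, 2.7, -0.9]
width: 0.0152
gripper_force: 37.9
```

Run:
```python
from h import *
s=get_state(); print(s['clock'],s['position'],s['contact_force'],s['moment'])
b=shot('scene','s5.png'); cv2.imwrite('pics/c5.png',cv2.resize(b[130:280,170:370],(800,600),interpolation=cv2.INTER_CUBIC)[:,:,::-1])
```

```text
9.6167 [0.39451711 0.31818419 0.14891844] [-0.51814532  2.70907818 -0.94458892] [0.87805077 0.35476707 0.00423745]
```

View pics/c5.png

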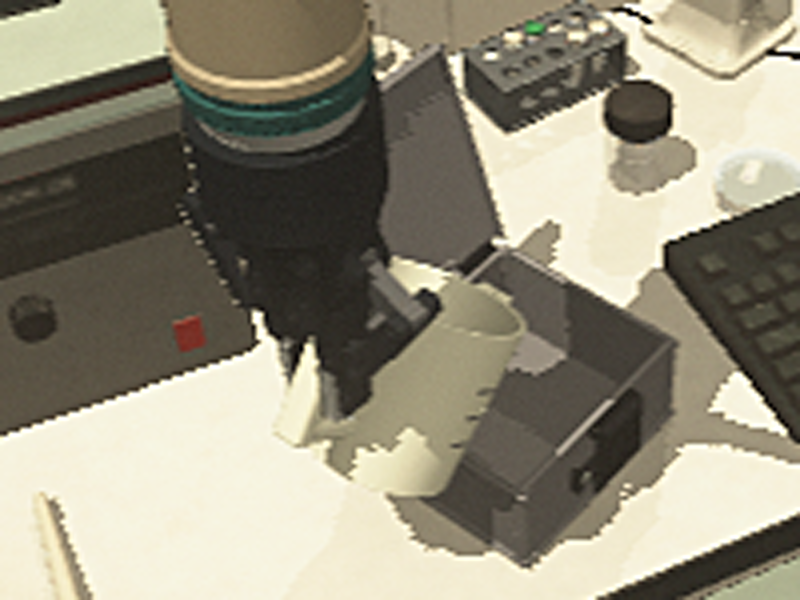

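Call:
apply_moves(steps=[0.3, -0.7, 0.4, 0, 0.55, -1.3, 0.7, 0, 0.8, -2, 1, 0, 1.1, -2.6, 1.3, 0, 1.4, -3.3, 1.4, 0, 1.7, -4, 1.5, 0, 2, -4.7, 1.6, 0, 2.3, -5.3, 1.6, 0])

```text
clock: 10.33
position: [0.4177, 0.2649, 0.165]
ee_rot: [0.0, 0.552, 0.834, 0.0]
contact_force: [-1.2, 1.9, 4.7]
width: 0.0152
gripper_force: 38.4
```

Run:
```python
from h import *
s=get_state(); print(s['clock'],s['position'],s['contact_force'],s['moment'])
b=shot('scene','s6.png'); shot('side','d6.png')
```

```text
10.3333 [0.4176572  0.26486145 0.16498548] [-1.21151746  1.93918927  4.65996716] [0.63442054 0.49965777 0.05733086]
```

Call:
apply_moves(steps=[0.3, -0.7, 0, 0, 0.6, -1.4, -0.1, 0, 0.9, -2.1, -0.2, 0, 1.2, -2.8, -0.3, 0, 1.5, -3.5, -0.6, 0, 1.8, -4.1, -0.9, 0, 2.05, -4.8, -1.2, 0, 2.3, -5.4, -1.5, 0])

```text
clock: 11.1
position: [0.4409, 0.21, 0.1494]
ee_rot: [0.001, 0.552, 0.834, -0.0]
contact_force: [-0.2, -0.3, 3.8]
width: 0.0155
gripper_force: 38.3
```

Run:
```python
from h import *
s=get_state(); print(s['clock'],s['position'],s['contact_force'],s['moment'])
b=shot('scene','s7.png'); shot('side','d7.png')
```

```text
11.1 [0.44093362 0.21003117 0.14943291] [-0.2404489 -0.3458231  3.7670849] [ 0.31526599  0.18069782 -0.0151831 ]
```

Call:
apply_moves(steps=[0.25, -0.6, -0.4, 0, 0.5, -1.1, -0.9, 0, 0.75, -1.7, -1.4, 0, 0.95, -2.2, -1.9, 0, 0.95, -2.2, -1.9, 0, 0.95, -2.2, -1.9, 0, 0.95, -2.2, -1.9, 0, 0.95, -2.2, -1.9, 0])

```text
clock: 11.87
position: [0.4508, 0.1872, 0.1305]
ee_rot: [0.002, 0.551, 0.834, -0.001]
contact_force: [0.7, -3.9, 5.1]
width: 0.0156
gripper_force: 39.7
```

Run:
```python
from h import *
s=get_state(); print(s['clock'],s['position'],s['contact_force'],s['moment'])
a=shot('side','d8.png'); b=shot('scene','s8.png')
C=lambda i,y,x:cv2.resize(i[y:y+150,x:x+200],(400,300),interpolation=cv2.INTER_CUBIC)[:,:,::-1]
im=[C(a,150,220),C(b,130,170)]
L=[cv2.cvtColor(b[130:290,180:350],7) if 0 else None]
w=(b.min(2)>150)&(b.max(2)<235)
# jug colour mask within box opening area in scene
g=b[175:245,235:335].astype(int)
for r in range(0,70,4): print(' '.join('%3d'%v for v in g[r,::5].max(1)))
```

```text
11.8667 [0.45079681 0.18722769 0.13054306] [ 0.71285917 -3.89051493  5.06661986] [-0.43190457 -0.06319888  0.07038181]
 81  86  87 103 100  97 102 101  98 100 104  45  45  48  44  42 248  47  70 157
 86  85  83 100 104 102 104  98 105 103 101  83 112 255  44  58  47  23 245 248
194  82 101 101 102 100 101 100  99 102  99 255 245 253  48  47  23 242 242 241
247 101 102 104 103 102 100 102 103  98  95 229 149  98  50  43 251 242 240 241
242  83  99  98 104 103 101 104 102 103  90 230  29 122  51  29 247 242 242 241
243 196  85 105 102 105 105 106 101  99 137 228 255 165  79 192 255 242 242 245
243 253  99  97 104 105 105 105 104 172 236 208 160 159 255 184 255 255 255 155
243 246  80  95 109 105 106 104 232 238 249 191 255 247 247 246 245 154 160 156
248 246 206  91 107 109 104 242 229 252 248 247 247 246 243 243 237 196  98 159
253 246 252 100 109 108 202 224 223 222 248 247 245 242 238 234 224 225  88  83
233 247 247  84 104 114 231 222 222 221 221 245 239 235 229 215 198 167  69  60
247 247 247 247  95  56 228 223 222 224 221 239 232 221 206 187 164  80  71  92
247 247 247 249 147 132 208 223 222 223 223 236 214 193 176 154 145  54  63 119
247 247 247 248 246 149  62 225 223 223 224 223 185 163 145  78  51  50 191  86
247 247 247 247 251 102 149 225 225 225 223 226 152 140  87  49  50 158  49  64
247 247 247 247 248 100 103 156 225 221 222 208  99  91  88  76  42  43  55  70
247 247 247 247 248 100 104  99 102 235 237  99  94  90  89  83  74  48  50  77
247 247 247 248 248 136 102 105 101  82 143  88  89  89  89 129  86  45  48 154
```

Call:
apply_moves(steps=[0, 0, 0.7, 0, -0.2, 0.4, 1.5, 0, -0.4, 0.8, 2.3, 0, -0.5, 1.2, 3, 0, -0.7, 1.6, 3.6, 0, -0.7, 1.6, 2.8, 0, -0.7, 1.6, 3.6, 0, -0.7, 1.6, 3.6, 0])

```text
clock: 12.63
position: [0.4425, 0.2059, 0.1668]
ee_rot: [0.0, 0.552, 0.834, 0.0]
contact_force: [0.4, 0.1, -1.5]
width: 0.0157
gripper_force: 39.0
```

Run:
```python
from h import *
s=get_state(); print(s['clock'],s['position'],s['contact_force'],s['moment'])
a=shot('side','d9.png'); b=shot('scene','s9.png')
C=lambda i,y,x:cv2.resize(i[y:y+150,x:x+200],(400,300),interpolation=cv2.INTER_CUBIC)[:,:,::-1]
D=lambda n,y,x:cv2.resize(cv2.imread('pics/'+n)[y:y+150,x:x+200],(400,300),interpolation=cv2.INTER_CUBIC)
cv2.imwrite('pics/c9.png',np.vstack([np.hstack([C(a,150,220),C(b,130,170)]),np.hstack([D('d8.png',150,220),D('s8.png',130,170)])]))
```

```text
12.6333 [0.44253739 0.20589684 0.16675896] [ 0.4419038   0.08637605 -1.45359242] [-0.05436405 -0.03186736 -0.01613074]
```

View pics/c9.png

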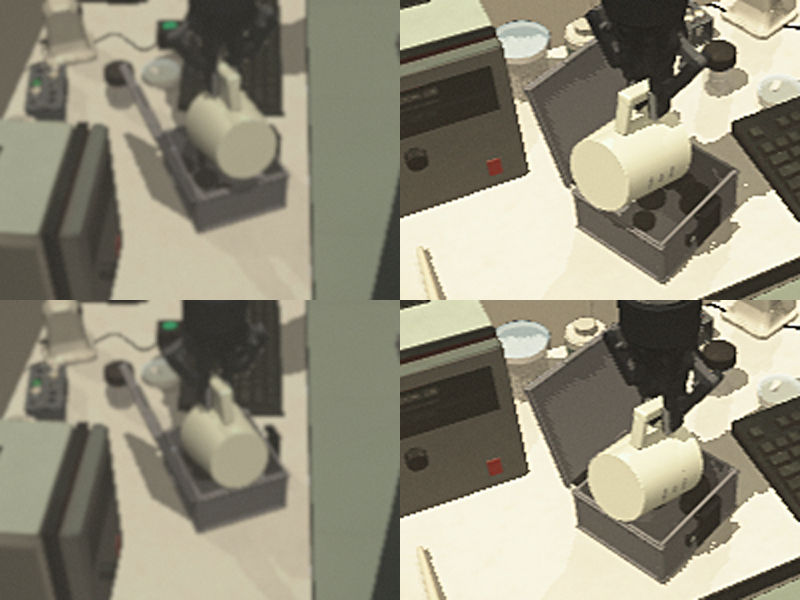

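```bash
cat >> h.py <<'E'
C=np.array([.440,.209]); ey=np.array([-.3907,.9205]); ex=np.array([.9205,.3907])
def jugpt(tcp,th,x,z,back=0,y=0.):
    # point (x,z) relative to pivot, tilted th deg about box -y axis
    t=np.radians(th); X=x*np.cos(t)+z*np.sin(t); Z=-x*np.sin(t)+z*np.cos(t)
    p=np.array(tcp)+[0,0,.019]; q=-ey*X+ex*y
    return p+[q[0],q[1],Z]
def bx(p): d=np.array(p[:2])-C; return d@ex,d@ey
E
python3 - <<'E'
from h import *
s=get_state(); t=s['position']; print(bx(t))
for th in range(75,126,5):
    p=jugpt(t,th,.076,-.055); print(th,[np.round(proj(calibration(n),p),1) for n in('scene','side')])
E
```

```text
(np.float64(0.0011884976007148025), np.float64(-0.004063390575245748))
75 [array([284.9, 217.8]), array([335.3, 224.3])]
80 [array([282.4, 218.9]), array([336.5, 225.3])]
85 [array([280. , 219.7]), array([337.7, 226.1])]
90 [array([277.6, 220.3]), array([338.9, 226.6])]
95 [array([275.2, 220.5]), array([340. , 226.8])]
100 [array([273. , 220.5]), array([341.1, 226.8])]
105 [array([270.9, 220. ]), array([342.1, 226.4])]
110 [array([268.9, 219.3]), array([343. , 225.7])]
115 [array([267.1, 218.2]), array([343.9, 224.7])]
120 [array([265.5, 216.8]), array([344.6, 223.4])]
125 [array([264., 215.]), array([345.3, 221.8])]
```

Call:
apply_moves(steps=[-0.4, 0.9, 0, 0, -0.8, 1.8, 0, 0, -1.2, 2.8, -0.1, 0, -1.6, 3.7, -0.2, 0, -2, 4.6, -0.3, 0, -2.1, 5, -0.4, 0, -2.2, 5.2, -0.4, 0])

```text
clock: 13.32
position: [0.42, 0.2587, 0.162]
ee_rot: [-0.0, 0.551, 0.834, -0.0]
contact_force: [0.2, -0.7, -1.5]
width: 0.0158
gripper_force: 38.9
```

Call:
apply_moves(steps=[-0.2, 0.4, 0, 0, -0.4, 0.9, 0, 0, -0.6, 1.4, 0, 0, -0.8, 1.8, 0, 0])

```text
clock: 13.65
position: [0.4126, 0.2762, 0.1624]
ee_rot: [0.0, 0.552, 0.834, 0.0]
contact_force: [-0.2, 0.0, -2.0]
width: 0.0154
gripper_force: 38.9
```

```bash
cat >> h.py <<'E'
def foot(tag):
    # centroid of blob of jug white in scene/side, and tilt guesses
    s=get_state(); t=s['position']; print(s['clock'].round(2),'box',np.round(bx(t),4),'pivz',round(t[2]+.019,4),'F',s['contact_force'].round(1),'M',s['moment'].round(2))
    for n in ('scene','side'):
        im=shot(n,tag+n+'.png'); c=calibration(n); best=[]
        hsv=cv2.cvtColor(im,cv2.COLOR_RGB2HSV)
        m=((im.min(2)>105)).astype(np.uint8)
        out=[]
        for th in range(-10,131,10):
            # sample outline points of foot centre & mid & mouth: print V at wall samples
            pts=[jugpt(t,th,x/1000,z/1000) for x,z in [(76,-55),(115,-50),(120,35),(39,-55)]]
            out.append((th,[tuple(np.round(proj(c,p)).astype(int)) for p in pts]))
        yield n,im,out
E
python3 - <<'E'
from h import *
for n,im,out in foot('a'): pass
E
```

```text
Traceback (most recent call last):
  File "h.py", line 24, in foot
    s=get_state(); t=s['position']; print(s['clock'].round(2),'box',np.round(bx(t),4),'pivz',round(t[2]+.019,4),'F',s['contact_force'].round(1),'M',s['moment'].round(2))
                                          ^^^^^^^^^^^^^^^^
AttributeError: 'float' object has no attribute 'round'
```

Call:
apply_moves(steps=[0.6, -1.4, 0, 0, 1.2, -2.8, 0, 0, 1.6, -3.7, 0, 0, 1.6, -3.7, -0.6, 0, 1.6, -3.7, -1.2, 0, 1.2, -2.8, -1.2, 0, 0.9, -2.1, -1.2, 0, 0.6, -1.4, -1.2, 0])

```text
clock: 14.32
position: [0.4203, 0.262, 0.1522]
ee_rot: [0.002, 0.552, 0.834, 0.001]
contact_force: [0.8, -3.0, 8.6]
width: 0.0155
gripper_force: 40.8
```

Call:
apply_moves(steps=[-0.2, 0.5, 0, 0, -0.4, 1, 0, 0, -0.6, 1.4, 0, 0])

```text
clock: 14.57
position: [0.4132, 0.2763, 0.151]
ee_rot: [0.001, 0.552, 0.834, 0.001]
contact_force: [-0.8, -2.1, 4.0]
width: 0.0155
gripper_force: 39.8
```

Call:
apply_moves(steps=[-0.2, 0.5, 0, 0, -0.4, 1, 0, 0, -0.6, 1.4, 0, 0])

```text
clock: 14.82
position: [0.4065, 0.2903, 0.1503]
ee_rot: [0.0, 0.552, 0.834, 0.0]
contact_force: [0.3, -2.1, 3.6]
width: 0.0153
gripper_force: 39.6
```

```bash
cat > f.py <<'E'
from h import *
def disc(im,c,t):
    m=((im.max(2)>212)&(im.max(2)<232)).astype(np.uint8)
    m=cv2.morphologyEx(m,cv2.MORPH_OPEN,np.ones((3,3)))
    u,v=[int(a) for a in proj(c,jugpt(t,90,.076,-.055))]
    x0,y0=max(u-60,0),max(v-60,0)
    k,l,st,ce=cv2.connectedComponentsWithStats(m[y0:y0+120,x0:x0+120])
    for i in range(1,k):
        if st[i,4]>120:
            cn,_=cv2.findContours((l==i).astype(np.uint8),0,1); e=cv2.fitEllipse(cn[0]); print(' area',st[i,4],'bbox',st[i,:4]+[x0,y0,0,0],'ell',np.round([e[0][0]+x0,e[0][1]+y0,*e[1],e[2]],1))
def tab(t):
    for th in range(40,131,10): print(th,np.round(proj(calibration('scene'),jugpt(t,th,.076,-.055)),1))
if __name__=='__main__':
    c=calibration('scene'); 
    t9=np.array([.4425,.2059,.1668]); disc(cv2.imread('pics/s9.png')[:,:,::-1],c,t9)
    s=get_state(); im=shot('scene','n.png'); t=s['position']; print(bx(t),t[2]); disc(im,c,t); tab(t)
E
python3 f.py
```

```text
area 804 bbox [257 200  57  34] ell [280.8 209.5  32.6  62.9  55.8]
(np.float64(0.0009729952534843737), np.float64(0.08795856952088912)) 0.15032029327996516
 area 184 bbox [188 291  13  24] ell [193.4 304.6   7.8  29.  163.9]
40 [273.9 234.7]
50 [268.6 240.5]
60 [262.9 245.6]
70 [257.1 249.8]
80 [251.3 253. ]
90 [245.6 255.2]
100 [240.2 256. ]
110 [235.2 255.5]
120 [230.8 253.6]
130 [227.3 250.2]
```

Run:
```python
import cv2
a=cv2.imread('pics/n.png').max(2)
print('x0=205 step2.5 y0=180 step3')
for y in range(180,285,3): print(y,''.join(' .:-=+*#%@'[min(9,int(a[y,int(205+2*i)])//26)] for i in range(70)))
```

```text
x0=205 step2.5 y0=180 step3
180 .......:--:@@+ .:.............:......-=-----+@@@@@@@@@@@@@@@@@@@@@@@@@
183 .:.....:---:@@@ ..................::..=-=----@@@@@@@@@@@@@@@@@@@@@@@@@
186 ....:------:@@@%...:.............:::==-------+@@@@%++@@@@@@@@@@@@@@@@@
189 -----------:%@@@%..:...............:===-----*+@@%+**+@@@@@@@@@@@@@@%.:
192 ------------:@@@@-.:...............::===-::. *=+***+@@@@@@@@@@@@@#::::
195 ------------:@@@@@.................:::-===:.:---+*++@@@@@@@@@@@@@#.:::
198 -------------%@@@@@--:...:.........-=:::=-.:::----:*+@@@@@@@@@@@@@..::
201 -------------:@@@@@+=-::...........:.:::::---:-------::%@@@@@@@@%**:.:
204 -------------:@@@@@@:--:=.*@.....::.:...:----:-------:::::@@@@@+****=.
207 -------------:@@@@@@#--:=@@@.....:....:-:----:-------:::::::=+*******=
210 ----=+==------@@@@@@@+-@@@@@*...:...-+:-------::-----:::::::::-=******
213 -----===------:@@@@@@%@@@@@*=+:....*###-:---::::::-::::::::::::::-****
216 -----===------:@@@@@@@@@@%+-:+-.:..#####*::=:::::.....:::::::::::--=**
219 ----------:-@@@@@@@@#@@@+*=+==-:..*#######**:.::.......:.:::::::=::+**
222 ------:@@@@@@@@@@@
[... 852 characters left out ...]
-----------=+++@%@@@@@@@@
258 @@@@@@@@@@@@@@@@@@@@*******##**+++++++:-:::::----------=@@@@@@@@@@@@@@
261 @@@@@@@@@@@@@@@@@@@@@@*******++++++++++*--:::---------=@@@@@@@@@@@@@@@
264 @@@@@@@@@@@@@@@@@@@@@@@@****++++++++++++++--:-------+@@@@@@@@@@@@@@@@@
267 @@@@@@@@@@@@@@@@@@@@@@@@@@@=++++++++++++++++=+=--:-+@@@@@@@@@@@@@@@@@@
270 @@@@@@@@@@@@@@@@@@@@@@@@@@@@%++++++++++++++=@@@=+=@@@@@@@@@@@@@@@@@@-:
273 @@@@@@@@@@@@@@@@@@@@@@@@@@@@@@%+++++++++++@@@@@@@@@@@@@@@@@@@@@@#:....
276 @@@@@@@@@@@@@@@@@@@@@@@@@@@@@@@@@+++++++=@@@@@@@@@@@@@@@@@@@@-:.......
279 @@@@@@@@@@@@@@@@@@@@@@@@@@@@@@@@@@@@@#%@@@@@@@@@@@@@@@@@@+=.....:..:=+
282 @@@@@@@@@@@@@@@@@@@@@@@@@@@@@@@@@@@@@@@@@@@@@@@@@@@@@@::........-+++#*
```

Call:
apply_moves(steps=[-0.3, 0.7, 0, 0, -0.6, 1.4, 0, 0, -0.8, 1.9, -0.3, 0, -1, 2.4, -0.6, 0, -1.3, 3, -0.9, 0, -1.5, 3.5, -1.3, 0, -1.7, 4, -1.6, 0, -1.9, 4.4, -2, 0])

```text
clock: 15.53
position: [0.3873, 0.3344, 0.1298]
ee_rot: [-0.0, 0.552, 0.834, -0.0]
contact_force: [0.9, -0.5, -2.1]
width: 0.0157
gripper_force: 39.1
```

```bash
cat > asc.py <<'E'
from h import *
import sys
n=sys.argv[1]; x0,y0,nx,ny=map(int,sys.argv[2:6])
s=get_state(); t=s['position']; print(round(s['clock'],2),np.round(bx(t),4),t[2].round(4),s['contact_force'].round(1))
a=shot(n,'asc_%s_%d.png'%(n,int(s['clock']*100))).max(2)
for y in range(y0,y0+3*ny,3): print(y,''.join(' .:-=+*#%@'[min(9,int(a[y,x0+2*i])//26)] for i in range(nx)))
E
python3 asc.py scene 205 195 55 34
```

```text
15.53 [0.0004 0.136 ] 0.1298 [ 0.9 -0.5 -2.1]
195 --=::......................:----------=+-..+----+*++@@@
198 ---=.......................----------=-*=-=:::-----*+@@
201 ----.:.....................=---------++-+:::-:-------:-
204 -----......................---------@@*::::--:-------::
207 ------....................:.---=-:@@*-:::---::-------::
210 ----=++.:+...............:=.--=-*++=:::-::-::::-------:
213 -----==*..................====:*-*::-:--::--::::::-:--:
216 -----===-.................-==+ *:-:-::--:::=::::::.....
219 ---------:................::===-::::-::-::**..::.......
222 -----::@@@@@%...:.....:...:::====.:--:-:=++*=-=*:......
225 -::@@@@@@@@@@............-+.:::-::-:-:+++*-..:::.*-:...
228 @@@@@@@@@@@@@@+-:*@.....::..::..-:--:*++++.:::...:---..
231 @@@@@@@@@@@@@@@=@@@ ...::.....:--::++++++*:......---:..
234 @@@@@@@@@@@@@@@@@@@*:.:::...*#::-:-+*++++**:...-----:..
237 @@@@@@@@@@@@@@@@@@#=+-.::.-####+::::-++*=.....--------:
240 @@@@@@@@@@@@@@@@%+=-==....*#####%.:::----.....:------+=
243 @@@@@@@@@@@%@@@*+@@@==::.:#######%-::::-:-....------#::
246 @@@@@@@@@@@@****@%+*==-.*####@
[... 285 characters left out ...]
@@@@@@@@@@@@@%%%#**++++++:::::::::-----+
264 @@@@@***#@@@@@@@@@@@@@@@@@%%%##=*+++++++++-::::::---+++
267 @@@@@@****#@@@@@@@@@@@@@%%%##*+==+++++++++++=:::::-++++
270 @@@@@@@*****%@@@@@@@@@@%%%#*=++++++++++++++++++:-=++++@
273 @@@@@@@@******@@@@@@@%%%##*++++++++++++++++=@@@@@@@@#@@
276 @@@@@@@@@******#@@@%%%##*=+++++++++++++++=@@@@@@@@@@@@@
279 @@@@@@@@@@#*****+@%%##**++++++++++++++++@@@@@@@@@@@@@@@
282 @@@@@@@@@@@@******%##*+++++**+++++++++@@@@@@@@@@@@@@@@.
285 @@@@@@@@@@@@@@******+++++**++***++++@@@@@@@@@@@@@@=....
288 @@@@@@@@@@@@@@@@****++++++++++****+%@@@@@@@@@@%........
291 @@@@@@@@@@@@@@@@@@@%++++++++++**+@@@@@@@@@@::........:=
294 @@@@@@@@@@@@@@@@@@@@@%+++++++++@@@@@@@@+:.........-+++#
```

Run:
```python
from h import *
t=get_state()['position'];c=calibration('scene')
for th in range(40,111,10): print(th,[np.round(proj(c,jugpt(t,th,x,z)),0) for x,z in((.076,-.055),(.113,-.055),(.076,.035),(.12,.035))])
print('rim mid',proj(c,[*(C+.065*ey),.066]))
```

```text
40 [array([259., 257.]), array([269., 255.]), array([276., 216.]), array([288., 216.])]
50 [array([253., 263.]), array([263., 263.]), array([275., 223.]), array([285., 225.])]
60 [array([247., 268.]), array([255., 271.]), array([273., 229.]), array([281., 234.])]
70 [array([241., 273.]), array([248., 279.]), array([270., 236.]), array([276., 244.])]
80 [array([235., 277.]), array([240., 285.]), array([266., 242.]), array([270., 253.])]
90 [array([229., 279.]), array([232., 290.]), array([262., 248.]), array([264., 261.])]
100 [array([223., 281.]), array([223., 294.]), array([258., 254.]), array([257., 270.])]
110 [array([217., 281.]), array([215., 296.]), array([253., 260.]), array([249., 277.])]
rim mid (np.float64(274.67677009128386), np.float64(238.71186242092983))
```

Call:
apply_moves(steps=[0, 0, 1.6, 0, 0, 0, 3.2, 0, 0.8, -1.8, 3.2, 0, 1.4, -3.2, 3.2, 0, 1.8, -4.2, 3.2, 0, 1.8, -4.2, 2.6, 0, 1.8, -4.2, 2.1, 0, 1.8, -4.2, 1.6, 0])

```text
clock: 16.25
position: [0.407, 0.2952, 0.1491]
ee_rot: [-0.001, 0.553, 0.833, 0.004]
contact_force: [-4.5, 6.9, 37.3]
width: 0.0155
gripper_force: 43.4
```

Call:
apply_moves(steps=[0, 0, -0.3, 0, 0, 0, -0.6, 0, -0.1, 0.2, -0.9, 0, -0.1, 0.3, -1.2, 0])

```text
clock: 16.58
position: [0.407, 0.304, 0.1435]
ee_rot: [-0.002, 0.553, 0.833, 0.011]
contact_force: [-17.5, 16.7, 59.4]
width: 0.0155
gripper_force: 71.9
```

```bash
python3 asc.py scene 205 222 50 20
python3 - <<'E'
from h import *
t=get_state()['position'];c=calibration('scene')
for th in range(40,111,10): print(th,[np.round(proj(c,jugpt(t,th,x,z)),0) for x,z in((.076,-.055),(.113,-.055))])
E
```

```text
16.58 [0.0068 0.1003] 0.1435 [-17.5  16.7  59.4]
222 ------:@@@@@@@@@@@@@@%*-=-=-.:.:#######*=*+*=-=#:.
225 -::@@@@@@@@@@@@@%@@@*+@@@=+-:.:#########**:......:
228 @@@@@@@@@@@@@@@@@***+@@++*+=-#*##@@@###**#...:...:
231 @@@@@@@@@@@@@@@@@@+**++***@@@@@@@@@@*#****#......-
234 @@@@@@@@@@@@@@@@@@@+**+**@@@@@@@@@@@@@*****=...---
237 @@@@@@@@@@@@@@@@@@@@+++@@@@@@@@@@@@@@%%%*++=..----
240 @@@@@@@@@@@@@@@@@@@@@@@@@@@@@@@@@@@%%%#*++:...:---
243 @@@@@@@@@@@@@@@@@@@@@@@@@@@@@@@@@%%%#*+++-....----
246 @@@@@@@@@@@@@++*@@@@@@@@@@@@@@@@%%##**=-:---------
249 @@@@@@@@@@@@@@++++@@@@@@@@@@@@%%%##++=::::::+*=--#
252 @@@@@@@@@@@@@@@++++*@@@@@@@@@%%##*++::::::::--*=+-
255 @@@@@@@@@@@@@@@@*++++@@@@@@%%%##=++=:-::::::-----:
258 @@@@@@@@@@@@@@@@@@++++=@@@%%##*+++++++:-::::------
261 @@@@@@@@@@@@@@@@@@@#++++%%%#**++++++++++--:::-----
264 @@@@@@@@@@@@@@@@@@@@@*+++*#*++++++++++++++--:-----
267 @@@@@@@@@@@@@@@@@@@@@@@*++++++++++++++++++++=+=--:
270 @@@@@@@@@@@@@@@@@@@@@@@@@@=++++++++++++++++@@@@=+=
273 @@@@@@@@@@@@@@@@@@@@@@@@@@@@=++++++++++++=@@@@@@@@
276 @@@@@@@@@@@@@@@@@@@@@@@@@@@@@@++++++++++@@@@@@@@@@
279 @@@@@@@@@@@@@@@@@@@@@@@@@@@@@@@@%+++++@@@@@@@@@@@@
40 [array([268., 240.]), array([278., 238.])]
50 [array([262., 245.]), array([271., 247.])]
60 [array([257., 251.]), array([264., 254.])]
70 [array([251., 255.]), array([257., 261.])]
80 [array([245., 258.]), array([249., 267.])]
90 [array([239., 260.]), array([241., 272.])]
100 [array([233., 261.]), array([234., 275.])]
110 [array([228., 261.]), array([226., 276.])]
```

Call:
apply_moves(steps=[0, 0, 1, 0, 0, 0, 2, 0, 0, 0, 3, 0, 0, 0, 3, 0])

```text
clock: 16.97
position: [0.4052, 0.2953, 0.1653]
ee_rot: [0.001, 0.552, 0.834, 0.001]
contact_force: [0.6, 0.5, -1.3]
width: 0.0157
gripper_force: 48.6
```

```bash
python3 - <<'E'
from h import *
s=get_state(); t=s['position']; print(bx(t),t,s['contact_force'],s['moment'],s['qpos'])
# bench corner/edges from first wrist frame: white bench boundary
w={'fx':331.72,'fy':331.72,'cx':316.5,'cy':197.9,'xyz':[.37027,.45465,.37381],'rotation':[.89281683,-.1341209,-.06742461,.42466883]}
for p in [(355,30),(180,142),(0,302),(530,325),(440,170),(289,35),(395,200)]: print(p,onz(w,*p,0).round(3))
E
python3 asc.py side 285 205 50 28
```

```text
(np.float64(0.0016837242121206482), np.float64(0.09303170696547167)) [0.40520122 0.29529639 0.16533678] [ 0.58519043  0.52314738 -1.33131648] [ 0.03391619 -0.06978819 -0.00331961] [ 4.90977522e-01  2.13080151e-01  1.76543781e+00 -1.01250069e-04
  1.16096301e+00  8.92237089e-02]
(355, 30) [0.348 0.527 0.   ]
(180, 142) [0.315 0.306 0.   ]
(0, 302) [ 0.312 -0.024  0.   ]
(530, 325) [0.783 0.493 0.   ]
(440, 170) [0.526 0.515 0.   ]
(289, 35) [0.309 0.472 0.   ]
(395, 200) [0.523 0.454 0.   ]
16.97 [0.0017 0.093 ] 0.1653 [ 0.6  0.5 -1.3]
205 ##*==+*####+--::::::::::::::..:==:..::-=+###*=++++
208 ###+==+#####+========-:::::::.-#%*:.:=*#####*=++++
211 ####+==+#####*===-::::::::::::-#%%+--#######*=++++
214 ####*===**++=----::::::----:::-*%%#==#######*=++++
217 +*###*==---------::::-====-::--=*%%#=+######*=++++
220 ===+##+----------:::-======::--==#%%#*######*=++++
223 +====++=---=-----::-====+*+=:--==+##########*=++++
226 #+====+*=--------::-==+*###**+*+====+#######*=++++
229 #+=======-----:-=::-=++**####%%*====*%######*=++++
232 ##+======:----::-:::-=+**####%%%*===#%######*=++++
235 ##*==
[... 280 characters left out ...]
===-:-------:::-=+***+==========+##=++++
253 #########*+===:::-----::::-=++==========+*###=++++
256 ############+=-::-----:::::-==========+*#####=++++
259 ##############+=------:::::-=========*#######=++++
262 ################=---------============*######==+++
265 ################*==+**#+=============+#######=++++
268 ########################==========+*#########=++++
271 ########################*====++*#############=++++
274 #############################################+++++
277 #############################################+++++
280 #############################################+++++
283 #############################################*++++
286 #############################################*++++
```

Call:
apply_moves(steps=[-0.8, 1.8, 0, 0, -1.6, 3.6, 0, 0, -2.2, 5.2, 0, 0, -2.2, 5.2, -2, 0, -2.2, 5.2, -4, 0, -2.2, 5.2, -5.5, 0, -2.2, 5.2, -6.5, 0, -2.2, 5.2, -7, 0])

```text
clock: 17.68
position: [0.3813, 0.3457, 0.0918]
ee_rot: [-0.001, 0.552, 0.834, -0.002]
contact_force: [-0.6, -0.3, 0.1]
width: 0.0154
gripper_force: 48.8
```

Call:
apply_moves(steps=[0, 0, -0.3, 0, 0, 0, -0.6, 0, 0, 0, -0.6, 0])

```text
clock: 17.93
position: [0.3832, 0.3468, 0.0888]
ee_rot: [0.0, 0.552, 0.834, 0.0]
contact_force: [-0.1, -0.1, -0.8]
width: 0.0152
gripper_force: 48.9
```

Call:
apply_moves(steps=[0, 0, -0.3, 0, 0, 0, -0.6, 0, 0, 0, -0.9, 0, 0, 0, -0.9, 0])

```text
clock: 18.27
position: [0.3872, 0.3479, 0.0854]
ee_rot: [0.003, 0.552, 0.834, 0.005]
contact_force: [1.0, -5.6, 25.5]
width: 0.0159
gripper_force: 55.0
```

Call:
apply_moves(steps=[0, 0, 0.4, 0, 0, 0, 0.4, 0, 0, 0, 0.4, 0], jaw=175)

```text
clock: 18.52
position: [0.383, 0.3471, 0.084]
ee_rot: [0.0, 0.552, 0.834, 0.001]
contact_force: [-0.4, -0.6, -0.0]
width: 0.0265
gripper_force: 0.0
```

```bash
python3 asc.py side 300 225 50 30
python3 - <<'E'
from h import *
t=get_state()['position'];c=calibration('side')
for z in (.09,.105,.12,.13): print(z,[np.round(proj(c,[*(C+b*ey),z]),0) for b in (.12,.15,.18)])
E
```

```text
18.52 [0.0015 0.1493] 0.084 [-0.4 -0.6 -0. ]
225 +--=-----:::...........................:---=++++++
228 +-----:-=-::::...:.....................:::::-+++++
231 =-----::--::::::....::..........:......:::..-+++++
234 ==:----:-=:::::::::--::................:::.:=+++++
237 ===----==::::::::----:::..............:::.:=++++++
240 ====-----::::::----::::.:...........::=:.:++++++++
243 ====-:---=-::-:::::::::.::..:.....:::::.:=++++++++
246 ====-::--======-::::::::.::::--:..:.:.::=+++++++++
249 =====-:---==----::::::::::::-+-:...:==-+++++++++++
252 #++===-::-------::::::::::.=#%#-.::=#*=+++++++++++
255 %%#*+==::-------:::::::::::=#%%#---*#*=+++++++++++
258 %##%%#+=--------::-=-:::::-=+#%%*-:+#*=+++++++++++
261 #%%%%%%#=------::--===-::--==+#%%*=##*=+++++++++++
264 %%#%#%%%#=----===--====::-=*+=*######*=+++++++++++
267 %##%%%%%%#*======---=*+=--=#+==++*###*=+++++++++++
270 %%%%%#%%#%#*=====-=+*****+#%#==++###**=+++++++++++
273 #%%#%%%%%%%#*+=====++**###%#%*=++%%##*=+++++++++++
276 %#%%#%###%%%%###+===++**########%%%##*=+++++++++++
279 ##%%%%%#%%#%#%%%#*===+**###%%%%%%%%%##++++++++++++
282 %%%%%%
[... 171 characters left out ...]
%%%%#%%#*==++***++++++++++++++++++++++
294 #%%#%%%%#%%%%%#%#%%%#*==++++++++++++++=+++++++++++
297 #%%%%%%##%%%#%%#%#%%%#*==++++++++++++*=+++++++++++
300 %%#%#%%%%%%%%%#%%%%%%%#+=++++++++++*##=+++++++++++
303 %%#%%###%%%%%%%%#%%##%%#*++++***######=+++++======
306 %#%%%%##%#%%%#%###%###%%%#%###########=++++=::::::
309 %#%%##%%#%%%#%#%#%#%#%%%###%##########=++++=::::::
312 %%#%##%%%%%#%#####%%##%%##%###########=++++=::::::
0.09 [array([351., 252.]), array([357., 262.]), array([363., 272.])]
0.105 [array([352., 248.]), array([357., 257.]), array([363., 267.])]
0.12 [array([352., 243.]), array([358., 253.]), array([364., 263.])]
0.13 [array([352., 240.]), array([358., 250.]), array([364., 259.])]
```

Call:
apply_moves(steps=[0, 0, 0.7, 0, -0.2, 0.5, 1.4, 0, -0.4, 0.9, 1.4, 0, -0.4, 0.9, 1.4, 0])

```text
clock: 18.9
position: [0.3787, 0.357, 0.0978]
ee_rot: [0.0, 0.552, 0.834, 0.001]
contact_force: [0.0, 0.1, -0.3]
width: 0.0272
gripper_force: 0.0
```

Call:
apply_moves(steps=[0, 0, 0, 0, 0, 0, 0, 0, 0, 0, 0, 0, 0, 0, 0, 0], jaw=255, newtons=25)

```text
clock: 19.23
position: [0.3785, 0.356, 0.0974]
ee_rot: [-0.0, 0.552, 0.834, 0.0]
contact_force: [0.1, 1.4, 2.5]
width: 0.0155
gripper_force: 26.6
```

Call:
apply_moves(steps=[0, 0, 1.2, 0, 0, 0, 3, 0, 0, 0, 5, 0, 0, 0, 7, 0, 0, 0, 7.5, 0, 0.8, -1.8, 7.5, 0, 1.6, -3.8, 7.5, 0, 2.2, -5.2, 7.5, 0])

```text
clock: 19.9
position: [0.4003, 0.3021, 0.1713]
ee_rot: [0.0, 0.552, 0.834, -0.001]
contact_force: [-0.6, -0.0, -1.7]
width: 0.0153
gripper_force: 26.1
```

Call:
apply_moves(steps=[0, 0, 0, 0, 0, 0, -0.4, 0, 0, 0, -0.8, 0, 0, 0, -1.1, 0])

```text
clock: 20.23
position: [0.4006, 0.306, 0.1621]
ee_rot: [-0.001, 0.552, 0.834, 0.002]
contact_force: [-5.5, 4.9, 19.8]
width: 0.0155
gripper_force: 29.2
```

Call:
apply_moves(steps=[0, 0, -0.3, 0, -0.1, 0.3, -0.6, 0])

```text
clock: 20.4
position: [0.4006, 0.3112, 0.1588]
ee_rot: [-0.001, 0.552, 0.834, 0.005]
contact_force: [-5.7, 6.8, 22.5]
width: 0.0158
gripper_force: 32.0
```

Call:
apply_moves(steps=[-0.3, 0.6, -0.3, 0, -0.5, 1.1, -0.6, 0, -0.7, 1.7, -0.9, 0, -0.9, 2.2, -1.3, 0])

```text
clock: 20.73
position: [0.3903, 0.3315, 0.1436]
ee_rot: [-0.0, 0.552, 0.834, 0.002]
contact_force: [-1.9, 3.0, 7.0]
width: 0.0155
gripper_force: 30.9
```

```bash
python3 asc.py scene 205 216 50 26
python3 - <<'E'
from h import *
t=get_state()['position'];c=calibration('scene')
for th in range(40,111,10): print(th,[np.round(proj(c,jugpt(t,th,x,z)),0) for x,z in((.076,-.045),(.076,.045))])
E
```

```text
20.73 [0.0022 0.1322] 0.1436 [-1.9  3.   7. ]
216 -----===----+...:.........-=::-+-.--:---:-:=::::::
219 ----------:-@-........:...:..:.::*-:::-:-:+*..::.:
222 -----::@@@@@@@%@=.......:......***#*-:::+++*=-=#:.
225 -::@@@@@@@@@@@@=..@=.:.:.....:#*#**##*=++*-.:::..=
228 @@@@@@@@@@@@@@@+.@@*....:..:***#*#*#****++.::....:
231 @@@@@@@@@@@@@@@@@@@@=-.:::+***#####*#*****:......-
234 @@@@@@@@@@@@@@@@@@@%==..:.+***#####*******+:...---
237 @@@@@@@@@@@@@@@+@@**==::.+***####**********=..----
240 @@@@@@@@@@@@@@@@%=+*++=-#***#####********++...:---
243 @@@@@@@@@@@@@@@@@@#=+*****##*@@%%*******+=....----
246 @@@@@@@@@@@@@@@@@@@@*=*@%@@%@@@@@****+++:---------
249 @@@@@@@@@@@@@@@@@@@@@@@@@@@@@@@@%%#**+=:::::-----=
252 @@@@@@@@@@@@@*@@@@@@@@@@@@@@@@@%%##*+=::::::::----
255 @@@@@@@@@@@@@@@+@@@@@@@@@@@@@@%%#**+-::::::::-::-:
258 @@@@@@@@@@@@@@@@@=@@@@@@@@@@%%%#**++++:-::::::::--
261 @@@@@@@@@@@@@@@@@@@=@@@@@@@%%##*+=++++++--:::::::-
264 @@@@@@@@@@@@@@@@@@@@@=@@@@%%##*+++++++++++-:::::--
267 @@@@@@@@@@@@@@@@@@@@@@@=%%%#**++++++++++++++=:=---
270 @@@@@@@@@@@@@@@@@@@@@@@@@=**++++++++++++++++@@@=+=
273 @@@@@@@@@@@@@@@@@@@@@@@@@@@#=+++++++++++++@@@@@@@@
276 @@@@@@@@@@@@@@@@@@@@@@@@@@@@@%++++++++++=@@@@@@@@@
279 @@@@@@@@@@@@@@@@@@@@@@@@@@@@@@@@=++++++@@@@@@@@@@@
282 @@@@@@@@@@@@@@@@@@@@@@@@@@@@@@@@@@%++@@@@@@@@@@@@@
285 @@@@@@@@@@@@@@@@@@@@@@@@@@@@@@@@@@@@@@@@@@@@@@@@@@
288 @@@@@@@@@@@@@@@@@@@@@@@@@@@@@@@@@@@@@@@@@@@@@@%:..
291 @@@@@@@@@@@@@@@@@@@@@@@@@@@@@@@@@@@@@@@@@@@-......
40 [array([260., 247.]), array([278., 206.])]
50 [array([255., 253.]), array([277., 212.])]
60 [array([250., 258.]), array([275., 219.])]
70 [array([244., 263.]), array([273., 226.])]
80 [array([238., 267.]), array([269., 232.])]
90 [array([232., 270.]), array([265., 239.])]
100 [array([226., 271.]), array([261., 246.])]
110 [array([221., 272.]), array([256., 252.])]
```

Call:
apply_moves(steps=[-0.2, 0.5, -0.3, 0, -0.4, 1, -0.6, 0, -0.7, 1.6, -1.1, 0, -0.9, 2.1, -1.6, 0, -1.1, 2.5, -2.1, 0, -1.2, 2.9, -2.6, 0, -1.4, 3.2, -3.1, 0])

```text
clock: 21.37
position: [0.3766, 0.3615, 0.1107]
ee_rot: [-0.0, 0.552, 0.834, 0.0]
contact_force: [-0.8, 1.2, 3.3]
width: 0.0153
gripper_force: 33.6
```

```bash
python3 asc.py scene 205 216 50 26
python3 - <<'E'
from h import *
t=get_state()['position'];c=calibration('scene')
for th in range(30,81,10): print(th,[np.round(proj(c,jugpt(t,th,x,z)),0) for x,z in((.076,-.045),(.076,.045),(.12,.045),(.032,.045))])
E
```

```text
21.37 [0.0012 0.1651] 0.1107 [-0.8  1.2  3.3]
216 .................... @%-:--=.. *:::::--:::-=:::::.
219 ....................:@@+--:..+=:::-::::-::**..::..
222 .....................@@%:#--+:::--::-:::+++*=-=#:.
225 +.:..:.....:..........=+*#%+::--::-:::+++*:....:.+
228 @%.:........:...:.:::::+**%%@@*::-:::*++++.::::..:
231 @@#.:::....:.....:::==++++#@@@@*#=:=+++++*:.:....-
234 @@@%.::.:....:..:...====++**#@*******++++**+...:--
237 @@@@% *..:::........:-+++:::+*******++#**:....----
240 @@@@@@@-:.:::.:...:.:::====..******+++++-......---
243 @@@@@@@%..::::..:..:=-::-=:+***********+=+....----
246 @@@@@@@@@##...::..::.:.:..************++----------
249 @@@@@@@@@@=.+%.:::::....+*************+=:::::----#
252 @@@@@@@@@@*.@@.::::::.-*************++=::::::-*=+-
255 @@@@@@@@@@%@@@+=::::.***************+=::::::::-:--
258 @@@@@@@@@@@@@@#=-:::.+*************+=+:-::::::---:
261 @@@@@@@@@@%@@@*==.::**************++++++::::::----
264 @@@@@@@@@@@@*+##==+**************--+++++++-:::----
267 @@@@@@@@@@@@%@@%+*******@@@@****++++++++++++=:---:
270 @@@@@@@@@@@@@@@@@++@@%@@@@%%#*+-=+++++++++++++==+=
273 @@@@@
[... 203 characters left out ...]
++++=@@
285 @@@@@@@@@@@@@@@@@@@@@@@@@%+++++++++@@@@@@@@@@@@@@@
288 @@@@@@@@@@@@@@@@@@@@@@@@@@@@%++++@@@@@@@@@@@@@%...
291 @@@@@@@@@@@@@@@@@@@@@@@@@@@@@@@@@@@@@@@@@@@:......
30 [array([256., 261.]), array([268., 222.]), array([282., 217.]), array([253., 226.])]
40 [array([251., 268.]), array([268., 227.]), array([280., 226.]), array([254., 228.])]
50 [array([246., 274.]), array([267., 233.]), array([278., 235.]), array([256., 231.])]
60 [array([240., 279.]), array([266., 240.]), array([274., 245.]), array([256., 234.])]
70 [array([234., 284.]), array([263., 247.]), array([270., 254.]), array([256., 238.])]
80 [array([228., 289.]), array([260., 253.]), array([264., 264.]), array([255., 242.])]
```

Call:
apply_moves(steps=[-0.2, 0.4, -0.6, 0, -0.35, 0.8, -1.2, 0, -0.5, 1.2, -1.9, 0, -0.65, 1.6, -2.7, 0, -0.9, 2.1, -2.7, 0, -1.1, 2.6, -2.7, 0, -1.3, 3, -2.7, 0])

```text
clock: 22.0
position: [0.3635, 0.3904, 0.0838]
ee_rot: [0.001, 0.552, 0.834, -0.001]
contact_force: [0.8, -1.8, 3.4]
width: 0.0154
gripper_force: 35.9
```

Call:
apply_moves(steps=[0, 0, -0.5, 0, 0, 0, -1, 0, 0, 0, -1.5, 0, 0, 0, -2, 0, 0, 0, -2.5, 0, 0, 0, -3, 0])

```text
clock: 22.5
position: [0.3642, 0.3926, 0.0549]
ee_rot: [-0.0, 0.552, 0.834, 0.002]
contact_force: [-0.7, 2.7, 6.2]
width: 0.0156
gripper_force: 36.4
```

```bash
python3 asc.py scene 185 216 55 32
python3 - <<'E'
from h import *
t=get_state()['position'];c=calibration('scene')
for th in range(0,61,10): print(th,[np.round(proj(c,jugpt(t,th,x,z)),0) for x,z in((.076,-.045),(.076,.045),(.12,.045),(.032,.045))])
E
```

```text
22.5 [0.0019 0.1986] 0.0549 [-0.7  2.7  6.2]
216 ++++++++++=++=========+-.@@@@@@@%-:--=.. *:----------=:
219 +++++++++++++==========:=@@@@@@@@+--:..+=:-------:::**.
222 +++++++++++++======#==::.@@@@@@@@@:%--+:-::---::::++**=
225 #%+++++++++++===+%+=-::..*@@@@@@@@@@=+:::---:-::+*+*:..
228 ++*%@#+====+#@@*==-::::...@@@@@@@@@@-++#:::-:::*++++...
231 -:=-+++++==++++=.::::-:.. @@@@@@@@@@*--=+*-::++++++*:..
234 @.::-=::..:.:.+:::::=:....@@@#*#%%%%%@@#+:*+-+++++++*:.
237 @#:::::::::::::::-=-......:+**##%%%%%@@+++****:+++*:...
240 @@.:::=-----====-:.::......++*##%%%%%@++++==+-:::=+....
243 @@+::::::::..:.:::.........***##%%%%@#++++===+-::-:-...
246 @@%.::.::::::::...........-***+%%%%@#++++++===#::::----
249 @@@%.:::::.::.....:.......++***#%%%@+++++=====*:::::::-
252 @@@@-:::::::.::.:........:*+****#%@++++++=====+::::::::
255 @@@@@.:::::::::::........:+=#****%#+++++====**:::::::::
258 +@@@@@+.:::::::::::.......:=+=+#**+++++==+#+++++:::::::
261 +@@@@@@@.::::::.::......-:.+=+++++++++++++++++++++:::::
264 *@@@@@@@%.::::.:::...:::=+=*=++++++++*++++++++++++++-::
267 #+@@@@@@@%..:::.:....::.=++++++
[... 779 characters left out ...]
@@@@@-:.........=++......
309 @@#%%%%%++*+@@@@@@@@@@@@@@@@@@@+:.........:++-.........
0 [array([257., 268.]), array([252., 240.]), array([268., 226.]), array([235., 255.])]
10 [array([254., 274.]), array([255., 242.]), array([271., 231.]), array([238., 255.])]
20 [array([251., 281.]), array([257., 246.]), array([272., 237.]), array([241., 255.])]
30 [array([247., 287.]), array([259., 250.]), array([273., 245.]), array([244., 256.])]
40 [array([242., 294.]), array([259., 255.]), array([271., 253.]), array([245., 258.])]
50 [array([237., 300.]), array([258., 261.]), array([269., 261.]), array([246., 260.])]
60 [array([232., 306.]), array([257., 267.]), array([266., 270.]), array([247., 263.])]
```

Call:
apply_moves(steps=[0, 0, -0.5, 0, 0, 0, -1, 0, 0, 0, -1.5, 0, 0, 0, -2, 0, 0, 0, -2.3, 0])

```text
clock: 22.97
position: [0.3633, 0.3907, 0.0307]
ee_rot: [-0.0, 0.552, 0.834, -0.0]
contact_force: [0.1, 1.5, 3.4]
width: 0.0155
gripper_force: 35.4
```

Call:
apply_moves(steps=[0, 0, -0.3, 0, 0, 0, -0.6, 0, 0, 0, -0.6, 0])

```text
clock: 23.22
position: [0.3633, 0.3904, 0.0246]
ee_rot: [-0.0, 0.552, 0.834, -0.001]
contact_force: [0.4, 0.9, 2.2]
width: 0.0154
gripper_force: 35.0
```

Call:
apply_moves(steps=[0, 0, -0.3, 0, 0, 0, -0.5, 0, 0, 0, -0.5, 0])

```text
clock: 23.47
position: [0.3635, 0.3907, 0.0202]
ee_rot: [-0.0, 0.552, 0.834, -0.0]
contact_force: [-0.5, 1.1, 2.6]
width: 0.0152
gripper_force: 34.7
```

```bash
python3 asc.py scene 195 222 50 28
python3 - <<'E'
from h import *
t=get_state()['position'];c=calibration('scene')
for th in (0,5,10): print(th,[np.round(proj(c,jugpt(t,th,x,z)),0) for x,z in((.076,-.045),(.076,.045),(.12,.045),(.032,.045))])
E
```

```text
23.47 [0.0006 0.1971] 0.0202 [-0.5  1.1  2.6]
222 +++++===============@@@@@@@@@:%--+:---------:+***=
225 +++++++=============*@@@@@@@@@@++:------:-:+***-::
228 ++++++++++=========+-@@@@@@@@@@-*=#:::---:**+*+...
231 ++++++++++==========:@@@@@@@@@@*--=+*=:-++*+**:...
234 +++++++++++=======+-::@@@@@@@@@@+--=*+:-+*+***--:.
237 ++++++++++======%+=::.@@@*#####%+==*#**#:-+**=....
240 +++++++++++==+@*=-::..+**#######*+===+#:::----....
243 +@@#*=+=##@@*=+-:::-...#**######++=====*::::-:-...
246 =-++++=+++++-:::::=....+**######*++====+-:::::--=-
249 ::-+=::.---=::::=-.....+**######=+=====-+::::::::-
252 ::--:::::::::==-..:....:**######*++=====+:::::::::
255 .::::==+====:..::......:**#####%++=====*=:::::::::
258 +.::::::::::::..:.:....+**+####*++=====*+++:::::::
261 @=::::::::::.:::.......+***+####++===+*++++++:::::
264 @@.:::::::::::........-*****+@@+***+#++++++++++-::
267 @@%.:::::::::.::.:....:***********#++++++++++++++=
270 @@@@.:::::::.:::::.....-+*#####+++++++-+++++++++++
273 @@@@@%.:::::::.:...::-:.+===+++++++++=++++++++++++
276 @@@@@@%.::..:::...:::-++===++++++++++=++++++++++++
279 @@@@@@@@+..:......:.:=+++-++++++++++++-+++++++++++
282 @@@@@@@@@@..%...:....:-+++-::=++++++=++++++++@@@@@
285 @@@@@@@@@@%.:+.:......::+==*.:+++++++++++++@@@@@@@
288 *@@@@@@@@@@@***.....:==.:-=:=++++++++++++@@@@@@@@@
291 =*@@@@@@@@@@@-#*.:.::..::.:==+++++++++++@@@@@@@@:.
294 *+*+@@@@@@@@@+*#-........++++++++++++++@@@@@+:....
297 %+*+@@@@@@@@@@-#+=-.:..+++++++++++++++***::.......
300 %#=*+@@@@@@@@@@@#==:.:++++++++++++++*=..........=+
303 %%++*@@@@@@@@@@@@@+=++++++=@+++++*..........:++= .
0 [array([259., 277.]), array([254., 251.]), array([270., 237.]), array([238., 266.])]
5 [array([258., 280.]), array([256., 252.]), array([271., 239.]), array([240., 265.])]
10 [array([256., 283.]), array([257., 253.]), array([273., 241.]), array([241., 265.])]
```

Call:
apply_moves(steps=[0, 0, -0.2, 0, 0, 0, -0.4, 0, 0, 0, -0.4, 0])

```text
clock: 23.77
position: [0.3638, 0.3922, 0.0175]
ee_rot: [-0.001, 0.552, 0.834, 0.001]
contact_force: [-3.2, 2.6, 10.7]
width: 0.0155
gripper_force: 35.0
```

Call:
apply_moves(steps=[0, 0, -0.2, 0, 0, 0, -0.4, 0, 0, 0, -0.4, 0])

```text
clock: 24.02
position: [0.3642, 0.3926, 0.0137]
ee_rot: [-0.0, 0.552, 0.834, 0.002]
contact_force: [-2.2, 4.7, 11.5]
width: 0.0155
gripper_force: 34.1
```

Call:
apply_moves(steps=[0, 0, 0.3, 0, 0, 0, 0.3, 0, 0, 0, 0.3, 0, 0, 0, 0.3, 0], jaw=100)

```text
clock: 24.35
position: [0.3632, 0.3901, 0.0148]
ee_rot: [-0.0, 0.552, 0.834, -0.001]
contact_force: [0.6, 0.5, -0.1]
width: 0.052
gripper_force: 0.0
```

Call:
apply_moves(steps=[0, 0, 1.5, 0, 0, 0, 4, 0, 0, 0, 8, 0, 0, 0, 12, 0, 0, 0, 16, 0, 0, 0, 20, 0])

```text
clock: 24.85
position: [0.3631, 0.3901, 0.2166]
ee_rot: [-0.0, 0.552, 0.834, -0.001]
contact_force: [0.8, 1.0, 0.1]
width: 0.0518
gripper_force: 0.0
```

```bash
python3 asc.py scene 190 222 60 32; python3 asc.py side 300 215 50 32
python3 - <<'E'
from h import *
b=np.array([.3635,.3907]); 
for n in('scene','side'):
    c=calibration(n); print(n,[np.round(proj(c,[*(b-ey*x),z]),0) for x,z in((.076,0),(.076,.09),(.12,.09),(.032,.09),(0,.079))])
E
```

```text
24.85 [-0.      0.1967] 0.2166 [0.8 1.  0.1]
222 -:=...:-----.:::::....:..*@@@@@=-# *--:---:-::::*+**--*+....
225 ----:----:@@@.::.....:.=@@@@@@@@@++-::--::--::*+++.:..:.++*:
228 ----::@@@@@@@:....:.. @@@@@@@@@@@%-+*=:-::::+*++*-:::.:..=:-
231 :-@@@@@@@@@@@+=-.::..@@@@@@@@@@@@@:-:*=*:::*+++++=.::::.:---
234 @@@@@@@@@@@@@%==::.:.=@@@@@@**++++++=*#***+++++++**-...-----
237 @@@@@@@@@@@@@@+=-:...@@@@**++*+++++++===***:-*+++.....=-----
240 @@@@@@@@@@@@@@%==..@@@@@*****++***+++=====*:-:-+-.....------
243 @@@@@@@@@@@@@@@@+@@@@@@#+**+*+++*##++======+::::-:....------
246 @@@@@@@@@@@@@@@@@@@@@@%+****+*+++++++======%:::::---------#:
249 @@@@@@@@@@@@@@@@@@@@@@++++****+++++++======#.::::::-:---:+::
252 @@@@@@@@@@@@@@@@@@@@@@++++**+*++++++++====-*:::::::::::*-:-:
255 @@@@@@@@@@@@@@@@@@@@@@++++***+*#**+++=====*+:::::::::::-----
258 @@@@@@@@@@@@@@@@@@@@@@%+++**+++*##*++====+*++-::::::::---:--
261 @@@@@@@@@@@@@@@@@@@@@@@%+++****+*#@++===*++++++=:::::::---::
264 @@@@@@@@@@@@@@@@@@@@@@@+@*++++*+@@+***%+++++++++++::::::-:--
267 @@@@@@@@@@@@@@@@@@@@@@@#**#@@#**@@@@++++++++++++++++:-::--=@
270 @@@@@@@@@@@
[... 2349 characters left out ...]
%%%%%*===+++++++==+######++++++++++++
287 %%%%%%%%%%%%%%%%%%%#+++++++=++==+++###++++++++++++
290 %%%%%%%%%%%%%%%%%%%%%##**+*+====+++###=+++++++++++
293 %%%%%%%%%%%%%%%%%%%%%%%%####+=+=++*###=+++++++++++
296 %%%%%%%%%%%%%%%%%%%%%%%%%%###===++*###=+++++++++++
299 %%%%%%%%%%%%%%%%%%%%%%%%%%%##+=++*####=+++++++++++
302 %%%%%%%%%%%%%%%%%%%%%%%%%%%%##**######=+++++++++++
305 %%%%%%%%%%%%%%%%%%%%%%%%%%%%%%########=++++=::::::
308 %%%%%%%%%%%%%%%%%%%%%%%%%%%%%%%#######=++++=::::::
scene [array([258., 275.]), array([254., 249.]), array([270., 235.]), array([237., 264.]), array([226., 279.])]
side [array([350., 278.]), array([351., 253.]), array([343., 240.]), array([360., 267.]), array([366., 281.])]
```

Run:
```python
from h import *
s=calibration('scene');f=lambda x,y,z:onz(s,x/4+170,y/4+135,z).round(3)
print('instr br',f(245,300,0),'instr right top', f(190,40,.2), 'jarblue L',f(255,180,0),f(300,60,.08),'jar2',f(370,50,.05),'lid tips',[f(255,155,z) for z in(.17,.18)],[f(440,28,z) for z in(.17,.18)])
for phi in (1.85,2,2.15):
    for y in(.068,-.068):
        b=C+ex*(.0635-.126*np.cos(phi))+ey*y; print(phi,y,np.round(proj(s,[*b,.066+.126*np.sin(phi)]),1))
print('meas',255/4+170,155/4+135,440/4+170,28/4+135)
print('target',C+.16*ex, C+.13*ex)
```

```text
instr br [0.594 0.303 0.   ] instr right top [0.589 0.305 0.2  ] jarblue L [0.69 0.26 0.  ] [0.693 0.217 0.08 ] jar2 [0.717 0.162 0.05 ] lid tips [array([0.525, 0.299, 0.17 ]), array([0.514, 0.302, 0.18 ])] [array([0.573, 0.174, 0.17 ]), array([0.561, 0.179, 0.18 ])]
1.85 0.068 [231.2 175.4]
1.85 -0.068 [278.2 141.1]
2 0.068 [225.3 174.1]
2 -0.068 [272.1 140.4]
2.15 0.068 [220.2 174. ]
2.15 -0.068 [266.8 140.9]
meas 233.75 173.75 280.0 142.0
target [0.58728  0.271512] [0.559665 0.259791]
```

Call:
apply_moves(steps=[0, 0, 4, 5, 1, -2, 5.5, 11, 2.2, -5, 5.5, 18, 3.4, -8, 5.5, 25, 4.6, -11, 5.5, 32, 5.8, -14, 5.5, 39, 7, -16.5, 5.5, 46, 7.7, -18.1, 5.5, 52], jaw=255)

```text
clock: 25.62
position: [0.441, 0.2069, 0.269]
ee_rot: [-0.001, 0.128, 0.992, -0.001]
contact_force: [0.5, 0.4, -0.3]
width: -0.0
gripper_force: 0.0
```

Call:
apply_moves(steps=[2.5, 0.4, 0, 6, 5.5, 0.8, 0, 12, 8.5, 1.2, 0, 19, 11.5, 1.6, 0, 26, 14, 2, 0, 32, 15.4, 2.2, 0, 38, 15.4, 2.2, 0, 38])

```text
clock: 26.2
position: [0.5973, 0.2315, 0.2674]
ee_rot: [-0.001, -0.2, 0.98, -0.0]
contact_force: [0.4, 0.1, 0.6]
width: 0.0002
gripper_force: 0.0
```

Run:
```python
from h import *
s=get_state(); print(bx(s['position']),s['position'],s['qpos'].round(2),s['contact_force'])
```

```text
(np.float64(0.1535827189634765), np.float64(-0.04074491446989142)) [0.59729716 0.23149982 0.26735093] [ 0.26  0.36  1.29 -0.    1.49 -1.71] [0.42375631 0.09487772 0.63048177]
```

Call:
apply_moves(steps=[0, 0, -4, 0, 0, 0, -8, 0, 0, 0, -11, 0, 0, 0, -12, 0, -1.8, -0.8, -12, 0, -3.7, -1.6, -12, 0])

```text
clock: 26.7
position: [0.5571, 0.2156, 0.1491]
ee_rot: [-0.001, -0.199, 0.98, -0.0]
contact_force: [2.1, 0.8, 1.2]
width: -0.0
gripper_force: 0.8
```

Call:
apply_moves(steps=[-0.7, -0.3, 0, 0, -1.4, -0.6, 0, 0, -2.1, -0.9, 0, 0, -2.8, -1.2, 0, 0, -3.5, -1.5, 0.1, 0, -4.2, -1.8, 0.2, 0, -4.9, -2.1, 0.3, 0])

```text
clock: 27.28
position: [0.5086, 0.1947, 0.1538]
ee_rot: [0.001, -0.199, 0.98, 0.0]
contact_force: [1.4, 0.7, -1.5]
width: -0.0001
gripper_force: 0.5
```

Run:
```python
from h import *
s=get_state(); print(bx(s['position']),s['position'],s['contact_force'])
```

```text
(np.float64(0.057605635925828166), np.float64(-0.03998119262259489)) [0.50864892 0.19470336 0.15384171] [ 1.44665608  0.69438247 -1.52761001]
```

Call:
apply_moves(steps=[-0.7, -0.3, -0.3, 0, -1.3, -0.55, -0.7, 0, -2, -0.8, -1.1, 0, -2.7, -1.1, -1.5, 0, -3.3, -1.4, -2.1, 0, -3.9, -1.65, -2.7, 0, -4.4, -1.9, -3.3, 0, -4.9, -2.1, -3.9, 0])

```text
clock: 27.95
position: [0.4588, 0.1735, 0.1135]
ee_rot: [-0.0, -0.199, 0.98, 0.0]
contact_force: [-0.3, -0.3, 0.7]
width: -0.0004
gripper_force: 0.3
```

Call:
apply_moves(steps=[-0.4, -0.2, -0.7, 0, -0.7, -0.3, -1.5, 0, -0.9, -0.4, -2.3, 0])

```text
clock: 28.2
position: [0.4499, 0.1695, 0.0905]
ee_rot: [-0.0, -0.199, 0.98, -0.0]
contact_force: [-0.5, 0.4, 0.4]
width: 0.0004
gripper_force: 0.3
```

```bash
python3 - <<'E'
from h import *
s=get_state(); print(bx(s['position']),s['position'],s['contact_force'])
E
python3 asc.py side 285 190 45 25
```

```text
(np.float64(-0.006312188689336258), np.float64(-0.04021560294081078)) [0.4499022  0.16951405 0.09047857] [-0.46405109  0.42645594  0.42293254]
28.2 [-0.0063 -0.0402] 0.0905 [-0.5  0.4  0.4]
190 -##*=+++++++=::::::::...-==:::::::::::+#####+
193 +####**++===-::::::.:.:::-=---::::::::+#####*
196 =*######*===-:::::::::::::-::=::::::::+#####*
199 =*######*===-::::::-::...::-===-::::::+#####*
202 +*#######*+=:::::::-::.:-=======-:::::*#####*
205 ##########*=--:-==---:::=========-::::+#####*
208 ###########+=======-:::::-=========++++#####*
211 ########**+=========-:::::-========*########*
214 #######*==============--=============#######*
217 #######*-=============================######*
220 ########==============================######*
223 ########=-============================+#####*
226 #######*--=============================+####*
229 ########=:--=========================--+####*
232 ########+-::================+=====----+######
235 #########=::===================---:::-=+####*
238 ##########=:-========+======+*#=-=====-=*####
241 ###########=::-==========--*%##*****++=+#####
244 ###########=:::-======---=**+++++++++++*#####
247 ############=:::===-----=*+++++++++++++=+####
250 ############*-:::-------*++++++++++++++===###
253 #############*:::------=*++++++++++++++===*##
256 ##############+-:------=*+++++++++++++====*##
259 ###############=--------+*++++++++++++====*##
262 ################=--------+*+++++++++++===**##
```

Call:
apply_moves(steps=[0, 0, 2, 0, 0, 0, 4, 0, -1.8, 0.7, 4, 0, -3.6, 1.4, 4, 0, -5.4, 2.1, 4, 0, -5.4, 2.1, 3, 0, -5.4, 2.1, 2, 0, -5.4, 2.1, 1.2, 0])

```text
clock: 28.92
position: [0.3963, 0.1909, 0.1027]
ee_rot: [0.0, -0.2, 0.98, 0.0]
contact_force: [0.4, -0.6, 0.4]
width: 0.0
gripper_force: 0.0
```

Call:
apply_moves(steps=[0, 0, -0.3, 0, 0, 0, -0.6, 0, 0, 0, -0.9, 0, 0, 0, -1.2, 0])

```text
clock: 29.25
position: [0.397, 0.1907, 0.0912]
ee_rot: [0.0, -0.199, 0.98, 0.0]
contact_force: [0.0, -0.3, 0.2]
width: -0.0
gripper_force: 0.2
```

Call:
apply_moves(steps=[0, 0, -0.15, 0, 0, 0, -0.3, 0, 0, 0, -0.3, 0])

```text
clock: 29.5
position: [0.3966, 0.1907, 0.0882]
ee_rot: [-0.0, -0.199, 0.98, 0.0]
contact_force: [-0.3, 0.4, -0.8]
width: 0.0
gripper_force: 0.0
```

Call:
apply_moves(steps=[0, 0, -0.2, 0, 0, 0, -0.4, 0, 0, 0, -0.4, 0])

```text
clock: 29.75
position: [0.3968, 0.1908, 0.0844]
ee_rot: [0.0, -0.199, 0.98, 0.0]
contact_force: [-0.1, -0.5, 2.1]
width: -0.0
gripper_force: 0.8
```

Call:
apply_moves(steps=[0, 0, -0.2, 0, 0, 0, -0.4, 0, 0, 0, -0.4, 0])

```text
clock: 30.0
position: [0.3964, 0.1906, 0.0809]
ee_rot: [-0.0, -0.199, 0.98, -0.0]
contact_force: [-1.6, -0.2, 5.4]
width: 0.0
gripper_force: 2.7
```

Call:
apply_moves(steps=[0, 0, -0.2, 0, 0, 0, -0.4, 0, 0, 0, -0.4, 0])

```text
clock: 30.25
position: [0.3964, 0.1907, 0.0761]
ee_rot: [-0.0, -0.199, 0.98, 0.0]
contact_force: [-0.0, 0.0, 0.3]
width: 0.0
gripper_force: 0.0
```

Call:
apply_moves(steps=[0, 0, -0.2, 0, 0, 0, -0.3, 0, 0, 0, -0.3, 0])

```text
clock: 30.5
position: [0.3964, 0.1907, 0.073]
ee_rot: [-0.0, -0.199, 0.98, 0.0]
contact_force: [-0.5, 0.0, -0.4]
width: -0.0002
gripper_force: 0.0
```

Call:
apply_moves(steps=[0, 0, -0.1, 0, 0, 0, -0.2, 0, 0, 0, -0.2, 0])

```text
clock: 30.75
position: [0.3967, 0.1908, 0.0719]
ee_rot: [0.0, -0.199, 0.98, 0.0]
contact_force: [-1.6, -0.0, 5.7]
width: 0.0001
gripper_force: 2.7
```

Call:
apply_moves(steps=[0, 0, 2, 0, 0, 0, 5, 0, 0, 0, 9, 0, 0, 0, 13, 0, 0, 0, 17, 0, 0, 0, 17, 0])

```text
clock: 31.25
position: [0.4012, 0.1922, 0.249]
ee_rot: [0.008, -0.199, 0.98, 0.001]
contact_force: [2.5, -0.1, 0.2]
width: -0.0003
gripper_force: 0.0
```

```bash
python3 asc.py scene 215 170 70 44
```

```text
31.25 [-0.0423 -0.0003] 0.249 [ 2.5 -0.1  0.2]
170 .:---=+++++=+++++++++=++++@@@@@@@@@%@@@@@@@@@@@@@@@@@%#+***+*++++@@@%%
173 .:-:--*++**=+++++*+==@%+++#@@@@@@@@%@@@@@@@@@@@@@@@@@%+++++++++@@@@@##
176 ..---:*++**++++++=%@@@@*+*+@@@@@@@@@%@@@@@@@@@@@@@@@@@#+**+++@@@@@@###
179 .:----*++*++=@@@@@@@@@@@+*+%@@@@@@@@@%@@@@@@@@@@@@@@@@@@@@@@@@@@@@@###
182 ..:----@@@@@@@@@@@@@@@@@+*++@@@@@@@@@#@@@@@@@@@@@@@@@@@@@@@@@@@@@@@@+*
185 .:----:@@@@@@@@@@@@@@@@@%+%*%@@@@@@@@@@@@@@@@@@@@@@@@@@@@@@@@@@@@@@#..
188 ------:%@@@@@@@@@@@@@@@@@++**@@@@@#==#@@*#@@@@@@@@@@@@@@@@@@@@@%.:::::
191 -------%@@@@@@@@@@@@@@@@@@@+=-@@@@@@@@:*****@@@@@@@@@@@@@@@@#.::::::::
194 -------:@@@@@@@@@@@@@@@@@@@@@@@@@@@@-*********#@@@@@@@@@@@@@#.:::--:::
197 --------%@@@@@@@@@@@@@@@@@@@@@@@@@%*********#****#@@@@@@@@@@#.::::-:::
200 --------%@@@@@@@@@@@@@@@@@@@@@@@@***************+***@@@@@@@@@@ :::::::
203 --------:@@@@@@@@@@@@@@@@@@@@@@@**+***************+****@@@@@@@@ :::::-
206 --------:%@@@@@@@@@@@@@@@@@@@@**********************#****#@@@@@@.:::::
209 -+=------@@@@@@@@@@@@@@@@@@=+******************************:@@@@@..:::
212
[... 1546 characters left out ...]
@@@@@@@@@@@@@@@@.........
275 @@@@@@@@@@@+*==*******++++++-+=++++++=@@@@@@@@@@@@@@@@@@@=:........:++
278 @@@@@@%@@##@@===*******+++++-++++++=@@@@@@@@@@@@@@@@@#:.........=+:#**
281 @@@%@@@@*@@@@++=+*****+++++++++++@@@@@@@@@@@@@@@@@-.........:+=+******
284 @@@@*##+=@@=++#+=******+++++++=%@@@@@@@@@@@@@@+-.........==:**********
287 @@@@%**++*+***#===***++++++=@@@@@@@@@@@@@@@::........:+=+*************
290 @@@@@**+++*#+=++++++++++#@@@@@@@@@@@@@@=..........=+:*****************
293 @@@@@***++*++++++@@@@@@@@@@@@@@@@@@%:.........:+=+********************
296 @@@@@@**+++++++=@@@@@@@@@@@@@@@@:.........:=+=..+*********************
299 @@@@@@@%#=+++=@@@@@@@@@@@@@@+:.........:++:.....+*********************
```

Call:
apply_moves(steps=[0, 0, 0, 0, 0, 0, 0, 0, 0, 0, 0, 0, 0, 0, 0, 0])

```text
clock: 31.63
position: [0.3957, 0.1905, 0.2397]
ee_rot: [-0.002, -0.199, 0.98, -0.0]
contact_force: [-1.1, -0.2, -0.6]
width: 0.0
gripper_force: 0.0
```

```bash
python3 -c "
from rig import *
print(sign_off())"
```

```text
the job is handed in; nothing more can be done
None
```

I handed in the job at 31.6 s of the 72 s allowed, and no verdict came back: the jug looked empty and stood upright with no caps on the bench, and the lid went home at 72 mm after its resistance dropped away, but I did not count the caps in the box or check the catch by eye.

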